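# Erect a knock-down kitting tray on the forming board and load the tape roll

## Task

Make up the flat blue tray and load it. Set the tray, whose divider is its carrying handle, down on the plywood forming board, either way round, so that its base sits flat between the four corner guides. There, fold up both long walls fully upright first, then both short walls fully upright, so that their lugs go through the slots in the flanges of the long walls; then draw the green tape roll up off its spindle and set it down flat in the larger bay of the tray, without dropping it. Leave the bottle, the sanding block and the spare tape roll where they stand.

Things in the scene. Friction and masses are not known exactly. Their poses are not given: they have to be found in the camera images.
- tray: knock-down tray of blue plastic, 0.5 kg, loose on the bench, its four hinged walls let down or partly raised. Base 92 (x) by 168 (y) mm, rim 16 mm high, floor 4 mm thick. Origin: centre of the underside; z up. Let down, the tabs reach x = +-112 and y = +-150 mm; upright, the walls stand just inside the base's edge and the tabs reach 81 mm above the underside
- tray_handle (a point): middle of the top bar of the tray's fixed divider, for carrying it: x = 0, y = -36 mm, 50 mm above the underside. The bar is 10 mm thick along the tray's y, 80 mm long in x, 16 mm high, over a hand slot. The divider is 10 mm thick right down and leaves a larger bay from y = -31 to y = +80 mm
- tray_bay (a point): middle of the larger bay's floor: x = 0, y = +24 mm, 4 mm above the tray's underside
- long_wall_a (a joint): hinge of the long wall (38 mm high, 4 mm thick) on the tray's +x edge: 0 lying out flat, 1.571 upright at its stop. Hinge line along the base's edge, 16 mm above the underside; friction (0.035 N m) holds it where it is left. It has an 18 mm return flange with an 11 mm slot at each end
- long_wall_b (a joint): hinge of the long wall (38 mm high, 4 mm thick) on the tray's -x edge: 0 lying out flat, 1.571 upright at its stop. Hinge line along the base's edge, 16 mm above the underside; friction (0.035 N m) holds it where it is left. It has an 18 mm return flange with an 11 mm slot at each end
- short_wall_a (a joint): hinge of the short wall (38 mm high, 4 mm thick) on the tray's +y edge: 0 lying out flat, 1.571 upright at its stop. Hinge line along the base's edge, 16 mm above the underside; friction (0.035 N m) holds it where it is left. Its two 6 mm lugs enter the slots of the long walls' flanges, only when those are upright
- short_wall_b (a joint): hinge of the short wall (38 mm high, 4 mm thick) on the tray's -y edge: 0 lying out flat, 1.571 upright at its stop. Hinge line along the base's edge, 16 mm above the underside; friction (0.035 N m) holds it where it is left. Its two 6 mm lugs enter the slots of the long walls' flanges, only when those are upright
- long_tab_a (a point): middle of the grey grip tab of the long wall on the tray's +x edge, 58 mm from the hinge line. A 9 mm grip bar, 40 mm long along the tray's y with domed ends, on a 30 mm tab from 38 to 65 mm from the hinge line, free at both ends; pinched end to end from above with about 20 N by the last 12 mm of the fingers, it turns between them as the wall swings and lags up to 0.1 rad, so carry on to the stop
- long_tab_b (a point): middle of the grey grip tab of the long wall on the tray's -x edge, 58 mm from the hinge line. A 9 mm grip bar, 40 mm long along the tray's y with domed ends, on a 30 mm tab from 38 to 65 mm from the hinge line, free at both ends; pinched end to end from above with about 20 N by the last 12 mm of the fingers, it turns between them as the wall swings and lags up to 0.1 rad, so carry on to the stop
- short_tab_a (a point): middle of the grey grip tab of the short wall on the tray's +y edge, 58 mm from the hinge line. A 9 mm grip bar, 40 mm long along the tray's x with domed ends, on a 30 mm tab from 38 to 65 mm from the hinge line, free at both ends; pinched end to end from above with about 20 N by the last 12 mm of the fingers, it turns between them as the wall swings and lags up to 0.1 rad, so carry on to the stop
- short_tab_b (a point): middle of the grey grip tab of the short wall on the tray's -y edge, 58 mm from the hinge line. A 9 mm grip bar, 40 mm long along the tray's x with domed ends, on a 30 mm tab from 38 to 65 mm from the hinge line, free at both ends; pinched end to end from above with about 20 N by the last 12 mm of the fingers, it turns between them as the wall swings and lags up to 0.1 rad, so carry on to the stop
- forming_board: plywood plate 150 (x) by 230 (y) by 6 mm, fixed to the bench, with flared aluminium guides round a seat for the tray's base; they stand 10 mm above the plate and leave 2.5 mm round the base at the bottom, 8 mm at the top, so the tray can shift a little. Origin: centre of its underside; the seated tray's origin is 6 mm above it, tray y along board y, either way round
- tape_roll: roll of green tape on a cardboard core, 60 mm outside, 26 mm bore, 36 mm high, 60 to 130 g, axis upright, standing loose on the spindle's disc round its post, its underside 10 mm above the bench. Origin: centre of its underside
- spindle: steel stand fixed to the bench: disc 76 mm across and 10 mm high with an upright post 14 mm thick whose tip is 84 mm above the bench. Origin: centre of its underside
- dropper_bottle: brown dropper bottle, 33 mm across, 102 mm tall, bystander. Origin: centre of its underside
- sanding_block: brown sanding block 63 x 101 x 34 mm, bystander. Origin: centre of its underside
- tape_roll_spare: large roll of tan packing tape, 113 mm across, 49 mm high, lying flat, bystander. Origin: centre of its underside

How it is judged:
By the outcome, as a careful person would: the job done as asked, in the order asked, and still so for the second after the job is handed in, with the robot touching nothing.
It also fails if it takes over 72 s, if anything falls off the work surface, if the arm or the gripper's body presses on something with over 40 N, if the wrist force passes 120 N, or if a joint passes its speed limit or range.

## Robot

A 7-joint arm with a two-finger parallel gripper is mounted at the origin on a cart in front of the work surface, level with it; the furniture and walls round the work are solid. World frame = base frame: x ahead of the robot, y to its left, z up, the work surface at z = 0. Lengths are in m, angles in rad, forces in N, time in s.
With the tool pointing down it reaches from about 0.4 to 0.85 m from the base axis. Payload 10.4 kg.
Tool frame: the origin (TCP) lies midway between the tips of the shut fingers; the grasp point (between the pads) lies 19 mm behind it (manip.grasp_offset is the distance from the TCP to the grasp point, in m); z points along the fingers, y is the line along which they close (so a half turn about z gives the same grasp; the last joint's range is limited). The gripper opens to 85 mm and grips with 20 to 120 N. Pads are 22 mm wide; open, the fingers measure 114 mm over their backs; the gripper's body (76 mm by 85 mm) begins 54 mm behind the grasp point. The pads swing forward as they close: fully open they stand 13 mm farther back than shut.
Start: joints at [-1.277, 0.332, -0.065, 1.46, 0.022, 1.35, -0.088], TCP at [0.195, 0.594, 0.231] pointing down, gripper open.
Joint ranges: [-2.6, 2.6], [-0.5, 2.12], [-1.47, 1.34], [0.16, 2.42], [-1.27, 4.41], [0.06, 2.06], [-2.6, 2.6]. Speed limits (rad/s): [2.22, 2.22, 2.79, 2.79, 3.14, 3.14, 3.14].

## Interface

Orientations are given as a unit quaternion [x, y, z, w].
In Python, from workcell import manip gives the robot as it stands.
- The arm moves only by the tool drive_effector, called after "Request:" by a JSON object that holds its "name" and its "arguments", one argument or row to a line. Schema: {"type":"object","properties":{"offsets":{"type":"array","items":{"type":"array","items":{"type":"number"},"minItems":7,"maxItems":7},"minItems":1,"maxItems":20},"squeeze":{"type":"number"},"only":{"type":"string"},"quiet":{"type":"boolean"},"lines":{"type":"string"}},"required":["offsets"],"additionalProperties":false}. offsets is a list of rows, 1 to 20 of them, each of 7 numbers: a rotation vector rx, ry, rz in shares of 2 pi rad (1.0 is 2 pi rad), then dx, dy, dz in shares of 0.6 m (1.0 is 0.6 m), then the opening from 0.0 (shut) to 1.0 (fully open); each row is the pose to reach, as a shift and turn from the pose commanded when the call began, along the tool's axes at that moment; what a row does not reach only later rows make up. A row lasts 1/8 s, in which the tool goes at most 0.0625 m and 0.188 rad, less where a joint would pass 70% of its speed; a pose out of reach is approached as far as the arm can. The fingers move at their own pace and stop on an object; squeeze is the grip in N (left out, the last holds). Time passes only in rows, so rows that do not move let the fingers close. The tool returns the time, the measured TCP pose, the force, the opening and the grip force at its end. only (a regular expression) keeps the lines of the reply that match it, lines (a string "A,B") keeps lines A to B, and quiet returns only ok. A shift or turn number past 1, either way, is cut back to 1. Input that does not fit is refused with a message, and nothing moves.
- manip.get_obs(): the state, without advancing time (a new reading comes with each control period).
- manip.camera(name): name is "scene" or "side" or "wrist"; returns the picture (480x640x3 uint8, blue, green, red); there is no depth.
- manip.calibration(name): a dict with "fx", "fy", "cx", "cy" (pixels), "world_from_camera" (4x4, takes a point from camera to world coordinates); the wrist camera has in their place "tool_from_camera" (4x4, takes a point from camera to tool coordinates, whose origin is the TCP and whose axes are the flange's). Camera axes: x right, y up, looking along -z (the intrinsics and any distortion apply to the point x, -y, -z); pixel columns grow to the right and rows downward; lengths in m; the calibration is good to about 2 mm. A picture is of the moment at which its call begins: read the wrist's pose just before it. calibration takes no time and is no camera call.
- manip.hand_in(): hands the job in; it is judged then, once.
The state is a dict: "clock": time; "joint_pos": joint angles; "joint_velocities": joint speeds; "tau": joint torques, N m; "position": TCP position; "ee_rot": TCP orientation; "ft_force": force on the tool from outside, world axes, zero at the start; "torque": the same for the moment, N m; "grip_width": opening from 0.0 (shut) to 1.0 (fully open); "grasp_force": force on a finger pad.
Only numpy, scipy, OpenCV 4.12 (cv2) and the standard library are available. Lean on these libraries where they do the work, as an engineer would, in place of code of your own. Each camera call takes 0.05 s, during which the arm holds its last target. There are 200 camera calls.

## Working session

There is one attempt and no reset: what is moved stays moved. The work goes in short steps, Python scripts to look and compute and a tool call to move; the robot and the scene stay as the last step left them, time stands still between calls to the robot, and variables do not carry over. Pictures are saved under pics/ and viewed, at most 10 in all, crops included, and the job is handed in when it is done.

```bash
ls; mkdir -p pics; python3 - <<'E'
from workcell import manip
import cv2
o=manip.get_obs();print(o['clock'],o['position'],o['ee_rot'],o['grip_width'],manip.grasp_offset)
for n in ['scene','side','wrist']:
    cv2.imwrite(f'pics/{n}0.png',manip.camera(n))
    print(n,manip.calibration(n))
E
```

```text
pics
workcell.py
0.0 [0.19457211 0.59353746 0.23050652] [ 1.57698894e-01  9.87486990e-01 -7.06058577e-04 -7.38127052e-05] 1.0001655099341829 0.0187
scene {'fx': 506.9772585857492, 'fy': 506.9772585857492, 'cx': 311.7736579783169, 'cy': 247.51391474299692, 'world_from_camera': array([[ 0.88340727,  0.34733502, -0.31456316,  0.15672453],
       [-0.46844695,  0.63707818, -0.61211833, -0.79198766],
       [-0.01220881,  0.68810593,  0.72550753,  1.05236798],
       [ 0.        ,  0.        ,  0.        ,  1.        ]])}
side {'fx': 439.58421798502485, 'fy': 439.58421798502485, 'cx': 325.3758768107523, 'cy': 236.06566250837128, 'world_from_camera': array([[ 0.9989152 ,  0.01574341, -0.04382439,  0.53056974],
       [-0.04629284,  0.43760064, -0.89797698, -0.91516069],
       [ 0.00504036,  0.8990316 ,  0.43785474,  0.50682331],
       [ 0.        ,  0.        ,  0.        ,  1.        ]])}
wrist {'fx': 369.19934952750003, 'fy': 369.19934952750003, 'cx': 314.7015645287892, 'cy': 239.07522164687714, 'tool_from_camera': array([[ 1.13252123e-03,  9.63747956e-01,  2.66811909e-01,
         6.69475888e-02],
       [ 9.99999357e-01, -1.10876548e-03, -2.39682111e-04,
         7.53479399e-04],
       [ 6.48386898e-05,  2.66812009e-01, -9.63748592e-01,
        -1.43341592e-01],
       [ 0.00000000e+00,  0.00000000e+00,  0.00000000e+00,
         1.00000000e+00]])}
```

View pics/scene0.png

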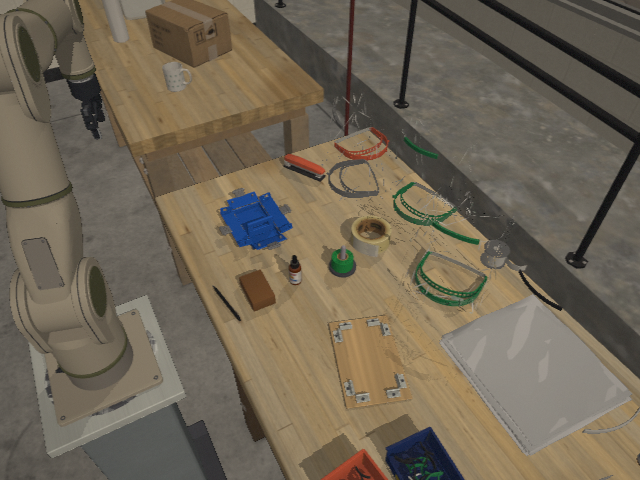

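View pics/side0.png

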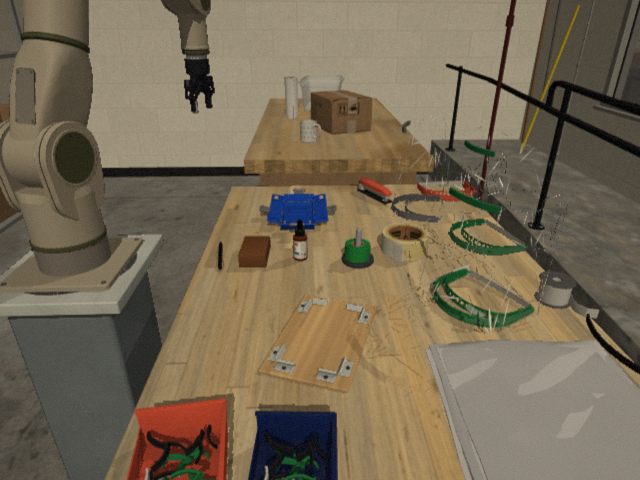

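The scene view shows the tray at (255,218), board at (370,362), green roll at (343,258), bottle at (295,270), block at (257,290) and spare roll at (370,232). The side view agrees with this.

```bash
cat > h.py <<'E'
import numpy as np, cv2
from scipy.spatial.transform import Rotation as R
from workcell import manip
def cam(name,obs=None):
    c=manip.calibration(name)
    if name=='wrist':
        T=np.eye(4);T[:3,:3]=R.from_quat(obs['ee_rot']).as_matrix();T[:3,3]=obs['position']
        return c,T@c['tool_from_camera']
    return c,c['world_from_camera']
def ray(C,px,z):
    c,T=C;px=np.atleast_2d(px).astype(float)
    d=np.c_[(px[:,0]-c['cx'])/c['fx'],-(px[:,1]-c['cy'])/c['fy'],-np.ones(len(px))]@T[:3,:3].T
    o=T[:3,3];return o+d*((z-o[2])/d[:,2])[:,None]
def tool(p,o=None):
    "world point -> current tool axes"
    o=o or manip.get_obs();return R.from_quat(o['ee_rot']).inv().apply(np.array(p)-o['position'])
def hsvmask(im,lo,hi):
    return cv2.inRange(cv2.cvtColor(im,cv2.COLOR_BGR2HSV),lo,hi)
def big(m):
    return max(cv2.findContours(m,0,2)[0],key=cv2.contourArea)[:,0]
E
python3 - <<'E'
from h import *
np.set_printoptions(precision=4,suppress=True)
S=cam('scene');D=cam('side')
b1=ray(S,[(331,321),(388,316),(411,400),(346,408)],.006);b2=ray(D,[(308,296),(376,308),(347,391),(259,374)],.006)
print(b1,b1.mean(0));print(b2,b2.mean(0))
for C,n in((S,'scene'),(D,'side')):
    im=cv2.imread(f'pics/{n}0.png')
    m=hsvmask(im,(100,150,60),(125,255,255));m[330:]=0
    k=big(m);print(n,'tray',ray(C,cv2.minAreaRect(k.astype(np.float32))[0],.016),cv2.minAreaRect(ray(C,k,.016)[:,:2].astype(np.float32)))
    m=hsvmask(im,(50,120,40),(85,255,255));mm=np.zeros_like(m);mm[225:280,325:375]=m[225:280,325:375]
    k=big(mm);print('roll',cv2.boundingRect(k),ray(C,cv2.minEnclosingCircle(k.astype(np.float32))[0],.03))
print('bottle',ray(S,(295,283),0),'block',ray(S,(257,287),.034),'spare',ray(S,(370,228),.049), ray(D,(402,238),.049))
E
```

```text
[[ 0.534  -0.1558  0.006 ]
 [ 0.6676 -0.2108  0.006 ]
 [ 0.5854 -0.424   0.006 ]
 [ 0.4496 -0.3722  0.006 ]] [ 0.5591 -0.2907  0.006 ]
[[ 0.5325 -0.1646  0.006 ]
 [ 0.6645 -0.2115  0.006 ]
 [ 0.5886 -0.423   0.006 ]
 [ 0.4528 -0.3817  0.006 ]] [ 0.5596 -0.2952  0.006 ]
scene tray [[0.514  0.2636 0.016 ]] ((0.5134424567222595, 0.2684752345085144), (0.23751094937324524, 0.16789168119430542), 89.09708404541016)
roll (331, 249, 22, 24) [[ 0.6492 -0.0115  0.03  ]]
side tray [[0.5055 0.2594 0.016 ]] ((0.5076433420181274, 0.27079248428344727), (0.2578545808792114, 0.16744104027748108), 89.32955169677734)
roll (345, 239, 25, 24) [[ 0.648  -0.0147  0.03  ]]
bottle [[0.512  0.0015 0.    ]] block [[0.4082 0.0108 0.034 ]] spare [[0.7718 0.0429 0.049 ]] [[0.7568 0.0068 0.049 ]]
```

```bash
python3 - <<'E'
import cv2
im=cv2.imread('pics/scene0.png')[180:255,210:310]
cv2.imwrite('pics/tray_crop.png',cv2.resize(im,None,fx=7,fy=7,interpolation=cv2.INTER_CUBIC))
E
```

```text
(no output)
```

View pics/tray_crop.png

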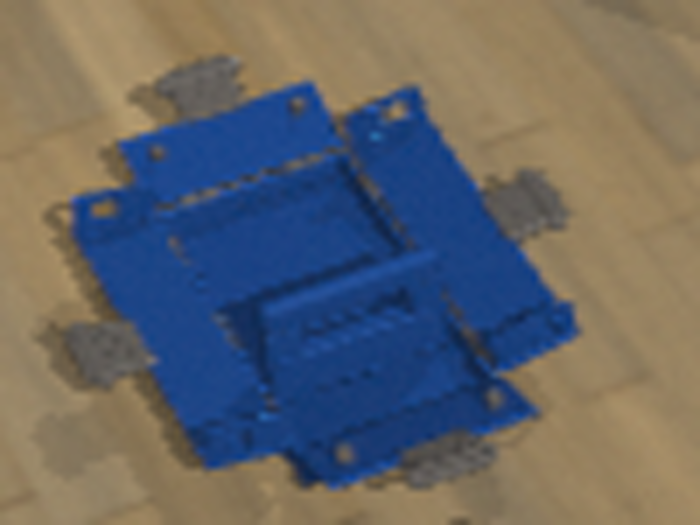

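The crop shows the tray with its y axis roughly along world y. The divider is on the -y side, the larger bay is towards +y, and the walls are nearly flat. I'm moving over it for a wrist look.

The manual's scale: shifts go in shares of 0.6 m and turns go in shares of 2 pi rad. Converting my numbers, -0.41 m / 0.6 = -0.6833, 0.03 m / 0.6 = 0.05.

Request:
{"name": "drive_effector", "arguments": {
  "offsets": [
    [0, 0, 0, -0.3333, -0.1833, 0, 0.6],
    [0, 0, 0, -0.6833, -0.3833, 0.05, 0.6],
    [0, 0, 0, -0.6833, -0.3833, 0.05, 0.6],
    [0, 0, 0, -0.6833, -0.3833, 0.05, 0.6],
    [0, 0, 0, -0.6833, -0.3833, 0.05, 0.6],
    [0, 0, 0, -0.6833, -0.3833, 0.05, 0.6],
    [0, 0, 0, -0.6833, -0.3833, 0.05, 0.6],
    [0, 0, 0, -0.6833, -0.3833, 0.05, 0.6],
    [0, 0, 0, -0.6833, -0.3833, 0.05, 0.6],
    [0, 0, 0, -0.6833, -0.3833, 0.05, 0.6]
  ]
}}

```text
clock: 1.4
position: [0.512, 0.2486, 0.2011]
ee_rot: [0.157, 0.988, 0.0, -0.0]
ft_force: [-0.4, 1.1, 0.3]
grip_width: 0.6
grasp_force: 0.0
```

```bash
python3 - <<'E'
from h import *
import json
o=manip.get_obs();im=manip.camera('wrist');cv2.imwrite('pics/w1.png',im)
json.dump({k:np.array(o[k]).tolist() for k in('position','ee_rot','joint_pos','ft_force')},open('o1.json','w'));print(o['position'],o['ee_rot'])
E
```

```text
[0.5119523  0.24856692 0.20112419] [ 1.57238517e-01  9.87560583e-01  1.16144927e-04 -3.62042446e-04]
```

View pics/w1.png

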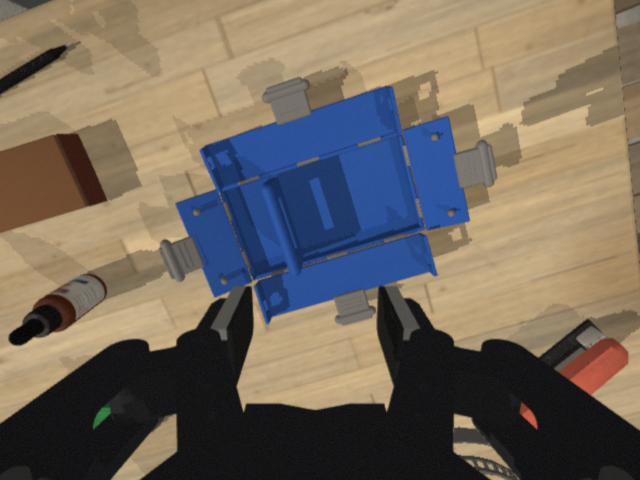

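The wrist view shows the handle bar from (268,182) to (294,268). The base rim corners are near (221,190), (403,135), (422,232) and (254,282), and the short walls' tabs are at (180,260) and (487,164).

```bash
python3 - <<'E'
from h import *
import json
np.set_printoptions(precision=4,suppress=True)
o=json.load(open('o1.json'));C=cam('wrist',o)
b=ray(C,[(221,190),(403,135),(422,232),(254,282)],.016);print(b,b.mean(0))
e=[b[1]-b[0],b[2]-b[3]];print([(np.hypot(*v[:2]),np.degrees(np.arctan2(-v[0],v[1]))) for v in e],np.hypot(*(b[0]-b[3])[:2]),np.hypot(*(b[1]-b[2])[:2]))
v=b[3]-b[0];print(np.degrees(np.arctan2(v[1],v[0])))
h=ray(C,[(268,182),(294,268)],.058);v=h[1]-h[0];print(h,h.mean(0),np.hypot(*v),np.degrees(np.arctan2(v[1],v[0])))
im=cv2.imread('pics/w1.png')
# tabs at grey grips
t=ray(C,[(286,84),(355,319),(173,260),(487,164)],.02);print(t)
E
python3 - <<'E'
import cv2
im=cv2.imread('pics/w1.png')[70:330,155:505]
cv2.imwrite('pics/w1c.png',cv2.resize(im,None,fx=2.28,fy=2.28,interpolation=cv2.INTER_CUBIC))
E
```

```text
[[0.466  0.1767 0.016 ]
 [0.4704 0.3425 0.016 ]
 [0.559  0.3377 0.016 ]
 [0.5573 0.1738 0.016 ]] [0.5132 0.2577 0.016 ]
[(np.float64(0.16589249294741842), np.float64(-1.5212527899781432)), (np.float64(0.163972498855707), np.float64(-0.565878642632352))] 0.09143854908717146 0.0887358517414241
-1.8078657606276622Traceback (most recent call last):
  File "<stdin>", line 8, in <module>
TypeError: return arrays must be of ArrayType
```

View pics/w1c.png

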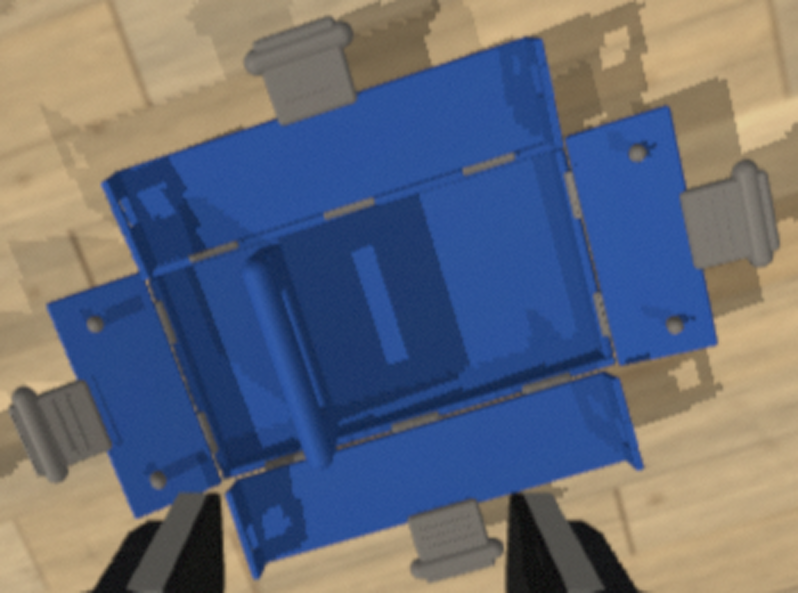

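The enlarged view puts the bar's centre line from crop (262,262) to (318,455). The grip bars are at (298,43), (457,562), (40,435) and (755,213).

```bash
python3 - <<'E'
from h import *
import json
np.set_printoptions(precision=4,suppress=True)
o=json.load(open('o1.json'));C=cam('wrist',o)
f=lambda L:np.array(L)/2.28+[155,70]
h=ray(C,f([(262,262),(318,455)]),.057);v=h[1]-h[0];print('bar',h,h.mean(0),np.linalg.norm(v),np.degrees(np.arctan2(v[1],v[0])))
yaw=np.radians(-1.2);c=np.array([.513,.258]);ux=np.array([np.cos(yaw),np.sin(yaw)]);uy=np.array([-ux[1],ux[0]])
# wall angles: intersect ray with arc of tab centre; nearest
from scipy.optimize import minimize_scalar
for n,px,d,hd in(('b',(298,43),-ux,.046),('a',(457,562),ux,.046),('sb',(40,435),-uy,.084),('sa',(755,213),uy,.084)):
    def e(t):
        z=.016+.060*np.sin(t);p=ray(C,f([px]),z)[0,:2];return (d@(p-c)-hd-.060*np.cos(t))**2
    r=minimize_scalar(e,bounds=(0,1.2),method='bounded');print(n,r.x,r.fun**.5,ray(C,f([px]),.016+.06*np.sin(r.x))[0])
print('handle',c-.036*uy, 'tool yaw',np.degrees(R.from_quat(o['ee_rot']).as_matrix()))
E
```

```text
bar [[0.4719 0.2259 0.057 ]
 [0.5438 0.2215 0.057 ]] [0.5078 0.2237 0.057 ] 0.07207063038730287 -3.5218313136726414
b 0.13298682498814554 0.0020033316964875036 [0.4055 0.2594 0.024 ]
a 0.8638675082018216 7.996295285639388e-09 [0.598  0.2576 0.0616]
sb 0.6573560728991383 3.978644316782187e-09 [0.5064 0.1266 0.0527]
sa 0.19089131637448153 1.717963331315797e-08 [0.5137 0.4009 0.0274]
handle [0.5122 0.222 ] tool yaw [[-54.4626  17.7941  -0.0389]
 [ 17.7941  54.4626   0.0197]
 [  0.0431   0.0066 -57.2958]]
```

Converted, 0.17 m / 0.6 = 0.2833, -0.007 m / 0.6 = -0.0117, -0.28 rad / 6.2832 = -0.0446.

Request:
{"name": "drive_effector", "arguments": {
  "offsets": [
    [0, 0, -0.0223, -0.0117, -0.0417, 0.0667, 0.5],
    [0, 0, -0.0446, -0.0117, -0.0417, 0.1333, 0.5],
    [0, 0, -0.0446, -0.0117, -0.0417, 0.1833, 0.5],
    [0, 0, -0.0446, -0.0117, -0.0417, 0.2333, 0.5],
    [0, 0, -0.0446, -0.0117, -0.0417, 0.2833, 0.5],
    [0, 0, -0.0446, -0.0117, -0.0417, 0.2833, 0.0],
    [0, 0, -0.0446, -0.0117, -0.0417, 0.2833, 0],
    [0, 0, -0.0446, -0.0117, -0.0417, 0.2833, 0],
    [0, 0, -0.0446, -0.0117, -0.0417, 0.2833, 0],
    [0, 0, -0.0446, -0.0117, -0.0417, 0.2833, 0]
  ],
  "squeeze": 80
}}

```text
clock: 2.7
position: [0.5118, 0.2224, 0.0324]
ee_rot: [0.018, 1.0, 0.001, 0.0]
ft_force: [-3.2, 0.9, 6.5]
grip_width: 0.095
grasp_force: 80.4
```

Converted, -0.15 m / 0.6 = -0.25, -0.1 m / 0.6 = -0.1667.

Request:
{"name": "drive_effector", "arguments": {
  "offsets": [
    [0, 0, 0, 0, 0, -0.0833, 0],
    [0, 0, 0, 0, 0, -0.1667, 0],
    [0, 0, 0, 0, 0, -0.25, 0],
    [0, 0, 0, 0, 0, -0.25, 0]
  ]
}}

```text
clock: 3.2
position: [0.5135, 0.2223, 0.1853]
ee_rot: [0.019, 1.0, 0.002, 0.003]
ft_force: [-0.5, -0.8, -6.3]
grip_width: 0.1
grasp_force: 79.1
```

```bash
python3 - <<'E'
import cv2,numpy as np
a=cv2.imread('pics/scene0.png')[305:415,320:420];b=cv2.imread('pics/side0.png')[285:395,252:384]
f=lambda x,s:cv2.resize(x,None,fx=s,fy=s,interpolation=cv2.INTER_CUBIC)
a=f(a,3.4);b=f(b,3.4);print(a.shape,b.shape);cv2.imwrite('pics/board.png',np.hstack([a,b]))
E
```

```text
(374, 340, 3) (374, 449, 3)
```

View pics/board.png

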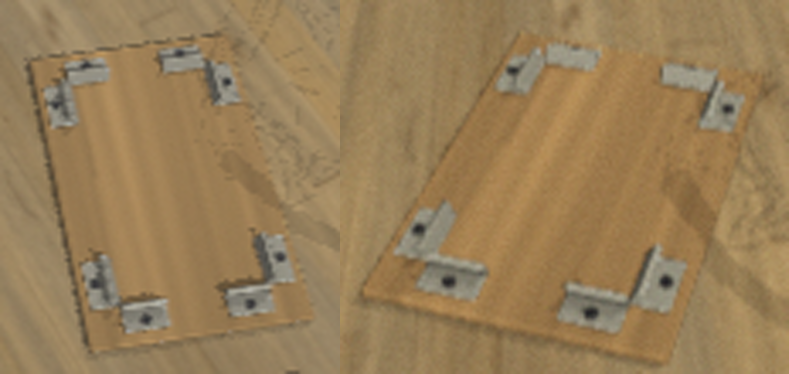

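The board crop shows scene screws at (85,66), (180,54), (227,83), (56,105), (95,285), (147,319), (250,304) and (279,257). It also shows the plate corners in both views.

```bash
python3 - <<'E'
from h import *
np.set_printoptions(precision=4,suppress=True)
g=lambda L,o:(np.array(L)+.0)/3.4+o
S=cam('scene');D=cam('side')
s=ray(S,g([(85,66),(180,54),(227,83),(279,257),(250,304),(147,319),(95,285),(56,105)],[320,305]),.008)
print('screws',s.mean(0)[:2])
def yaw(p,q):v=q-p;return np.degrees(np.arctan2(-v[0],v[1]))
print([yaw(s[i],s[j]) for i,j in((5,0),(4,1),(3,2),(6,7))])
d=ray(D,g([(513-340,71),(727-340,108),(665-340,282),(419-340,229)],[252,285]),.008);print('side4',d.mean(0)[:2],yaw(d[3],d[0]),yaw(d[2],d[1]), 'scene4',s[[7,2,3,6]].mean(0)[:2])
for C,L,o in((S,[(27,61),(224,34),(313,316),(91,346)],[320,305]),(D,[(180,33),(421,72),(329,353),(25,290)],[252,285])):
    b=ray(C,g(L,o),.006);print(b.mean(0)[:2],yaw(b[3],b[0]),yaw(b[2],b[1]),[np.linalg.norm(b[i]-b[i-1]) for i in range(4)])
o=manip.get_obs();print(o['position'],R.from_quat(o['ee_rot']).as_matrix(),o['torque'])
# locate carried tray handle from wrist later
E
```

```text
screws [ 0.5589 -0.2893]
[np.float64(-18.9611395526351), np.float64(-19.54102331810466), np.float64(-19.529736360996043), np.float64(-19.43889577722108)]
side4 [ 0.5581 -0.2884] -19.282844804516543 -19.2042694120068 scene4 [ 0.5588 -0.2894]
[ 0.558  -0.2886] -18.639795121270616 -19.026728932346288 [np.float64(0.2249732064613523), np.float64(0.14829006298121225), np.float64(0.22780876345534554), np.float64(0.1467991262481572)]
[ 0.5589 -0.2893] -19.02831179697227 -18.992184728302636 [np.float64(0.22615546466218464), np.float64(0.14608553077317746), np.float64(0.22555939272377112), np.float64(0.14623703342924005)]
[0.5135 0.2223 0.1853] [[-0.9993  0.0372  0.0062]
 [ 0.0373  0.9993  0.0035]
 [-0.0061  0.0038 -1.    ]] [-0.1797 -0.0103 -0.0007]
```

Converted, -0.544 m / 0.6 = -0.9067, -0.035 m / 0.6 = -0.0583, 0.298 rad / 6.2832 = 0.0474.

Request:
{"name": "drive_effector", "arguments": {
  "offsets": [
    [0, 0, 0, -0.005, -0.05, 0, 0],
    [0, 0, 0.008, -0.0167, -0.1333, 0, 0],
    [0, 0, 0.0159, -0.0333, -0.2333, 0, 0],
    [0, 0, 0.0239, -0.0417, -0.3333, 0, 0],
    [0, 0, 0.0318, -0.05, -0.4333, 0, 0],
    [0, 0, 0.0398, -0.0583, -0.5333, 0, 0],
    [0, 0, 0.0474, -0.0667, -0.6333, 0, 0],
    [0, 0, 0.0474, -0.075, -0.7333, 0, 0],
    [0, 0, 0.0474, -0.0833, -0.8333, 0, 0],
    [0, 0, 0.0474, -0.09, -0.8833, 0, 0],
    [0, 0, 0.0474, -0.09, -0.9067, 0, 0],
    [0, 0, 0.0474, -0.09, -0.9067, 0, 0],
    [0, 0, 0.0474, -0.09, -0.9067, 0, 0]
  ]
}}

```text
clock: 4.82
position: [0.5459, -0.3219, 0.1807]
ee_rot: [0.166, 0.986, 0.001, -0.0]
ft_force: [0.6, 0.5, -4.6]
grip_width: 0.1
grasp_force: 79.1
```

```bash
python3 - <<'E'
from h import *
np.set_printoptions(precision=4,suppress=True)
o=manip.get_obs();print(o['position'],R.from_quat(o['ee_rot']).as_matrix(),tool([.5469,-.3230,.037],o))
cv2.imwrite('pics/w2.png',manip.camera('wrist'));s=manip.camera('side');cv2.imwrite('pics/s2.png',s);print(o['ft_force'])
w=cv2.imread('pics/w2.png');cv2.imwrite('pics/c2.png',np.hstack([cv2.resize(w,(400,300)),cv2.resize(s[170:410,200:520],(400,300))]))
E
```

```text
[ 0.5459 -0.3219  0.1807] [[-0.9451  0.3267 -0.0004]
 [ 0.3267  0.9451  0.0014]
 [ 0.0009  0.0012 -1.    ]] [-0.0014 -0.0008  0.1437]
[ 0.621   0.5405 -4.5717]
```

View pics/c2.png

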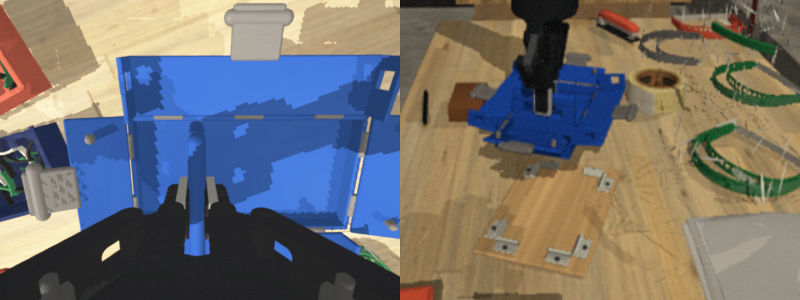

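The wrist half shows the bar vertical at column 197 and the robot-side hinge line at row 117 (full-size row 188). So the tray hangs square in the grip, and the side half shows it above the board.

```bash
python3 - <<'E'
from h import *
np.set_printoptions(precision=4,suppress=True)
w=cv2.imread('pics/w2.png');c=manip.calibration('wrist');C=(c,c['tool_from_camera'])
g=cv2.cvtColor(w,cv2.COLOR_BGR2HSV)
for x in (260,440): print(x,[(r,*g[r,x]) for r in range(178,198,2)])
for z in(.013,.0155,.018): print(ray(C,[(220,187),(560,188.5)],z))
E
```

```text
260 [(178, np.uint8(109), np.uint8(175), np.uint8(205)), (180, np.uint8(110), np.uint8(176), np.uint8(204)), (182, np.uint8(110), np.uint8(175), np.uint8(205)), (184, np.uint8(110), np.uint8(152), np.uint8(185)), (186, np.uint8(13), np.uint8(15), np.uint8(154)), (188, np.uint8(22), np.uint8(25), np.uint8(155)), (190, np.uint8(11), np.uint8(14), np.uint8(144)), (192, np.uint8(110), np.uint8(166), np.uint8(192)), (194, np.uint8(110), np.uint8(176), np.uint8(223)), (196, np.uint8(109), np.uint8(176), np.uint8(223))]
440 [(178, np.uint8(109), np.uint8(170), np.uint8(159)), (180, np.uint8(109), np.uint8(169), np.uint8(160)), (182, np.uint8(109), np.uint8(169), np.uint8(161)), (184, np.uint8(110), np.uint8(178), np.uint8(142)), (186, np.uint8(110), np.uint8(173), np.uint8(153)), (188, np.uint8(110), np.uint8(172), np.uint8(160)), (190, np.uint8(110), np.uint8(173), np.uint8(158)), (192, np.uint8(110), np.uint8(177), np.uint8(153)), (194, np.uint8(109), np.uint8(171), np.uint8(160)), (196, np.uint8(110), np.uint8(169), np.uint8(161))]
[[ 0.0465 -0.0393  0.013 ]
 [ 0.046   0.1046  0.013 ]]
[[ 0.0462 -0.0399  0.0155]
 [ 0.0457  0.1063  0.0155]]
[[ 0.0458 -0.0406  0.018 ]
 [ 0.0453  0.1079  0.018 ]]
```

Converted, 0.144 m / 0.6 = 0.24, -0.0014 m / 0.6 = -0.0023.

Request:
{"name": "drive_effector", "arguments": {
  "offsets": [
    [0, 0, 0, -0.0023, -0.0013, 0.0833, 0],
    [0, 0, 0, -0.0023, -0.0013, 0.1583, 0],
    [0, 0, 0, -0.0023, -0.0013, 0.1917, 0],
    [0, 0, 0, -0.0023, -0.0013, 0.2083, 0],
    [0, 0, 0, -0.0023, -0.0013, 0.225, 0],
    [0, 0, 0, -0.0023, -0.0013, 0.2367, 0],
    [0, 0, 0, -0.0023, -0.0013, 0.24, 0]
  ]
}}

```text
clock: 5.8
position: [0.5483, -0.3241, 0.0384]
ee_rot: [0.166, 0.986, 0.001, 0.001]
ft_force: [-4.1, 7.8, 15.8]
grip_width: 0.102
grasp_force: 82.5
```

Converted, -0.16 m / 0.6 = -0.2667, 0.036 m / 0.6 = 0.06.

Request:
{"name": "drive_effector", "arguments": {
  "offsets": [
    [0, 0, 0, 0, 0, -0.0033, 0.4],
    [0, 0, 0, 0, 0, -0.0033, 0.4],
    [0, 0, 0, 0, 0, -0.0833, 0.4],
    [0, 0, 0, 0, 0.0167, -0.1667, 0.6],
    [0, 0, 0, 0, 0.06, -0.2667, 0.6],
    [0, 0, 0, 0, 0.06, -0.2667, 0.6],
    [0, 0, 0, 0, 0.06, -0.2667, 0.6]
  ]
}}

```text
clock: 6.68
position: [0.5583, -0.2914, 0.1974]
ee_rot: [0.167, 0.986, -0.0, 0.0]
ft_force: [-1.3, 1.0, -0.8]
grip_width: 0.601
grasp_force: 0.0
```

```bash
python3 - <<'E'
from h import *
import json
o=manip.get_obs();im=manip.camera('wrist');cv2.imwrite('pics/w3.png',im)
json.dump({k:np.array(o[k]).tolist() for k in('position','ee_rot','joint_pos','ft_force')},open('o3.json','w'));print(o['position'],o['joint_pos'],R.from_quat(o['ee_rot']).as_matrix())
E
```

```text
[ 0.55825701 -0.29138963  0.1973552 ] [-0.03164558  0.39609652  0.577089    1.52273885 -0.22111411  1.28777541
  1.80775577] [[-9.44470534e-01  3.28595555e-01  6.09515982e-04]
 [ 3.28595475e-01  9.44470730e-01 -2.31047290e-04]
 [-6.51591117e-04 -1.79331637e-05 -9.99999788e-01]]
```

View pics/w3.png

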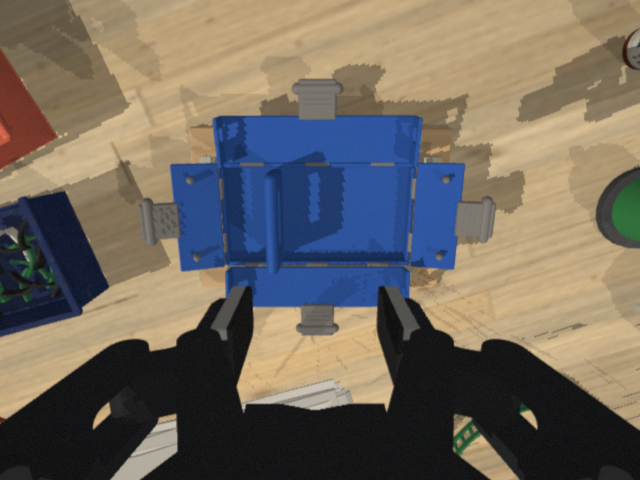

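The tray is seated square. The grip bars are at (318,85) for long b, (318,328) for long a, (148,221) for short b and (489,219) for short a. The base corners are near (221,164), (413,164), (409,265) and (226,266).

```bash
cat > tabs.py <<'E'
from h import *
import json
from scipy.optimize import minimize_scalar
np.set_printoptions(precision=4,suppress=True)
o=json.load(open('o3.json'));C=cam('wrist',o)
b=ray(C,[(221,164),(413,164),(409,265),(226,266)],.022);c=b.mean(0)[:2];print(b,c)
yaw=np.radians(-19.2);ux=np.array([np.cos(yaw),np.sin(yaw)]);uy=np.array([-ux[1],ux[0]])
print('board frame offset',(c-[.5587,-.289])@ux,(c-[.5587,-.289])@uy)
Rt=R.from_quat(o['ee_rot']).as_matrix()
for n,px,d,hd in(('lb',(318,86),-ux,.046),('la',(318,328),ux,.046),('sb',(148,221),-uy,.084),('sa',(489,219),uy,.084)):
    def e(t):
        z=.022+.058*np.sin(t);p=ray(C,[px],z)[0,:2];return (d@(p-c)-hd-.058*np.cos(t))**2
    r=minimize_scalar(e,bounds=(0,1.3),method='bounded');t=r.x
    p=ray(C,[px],.022+.058*np.sin(t))[0];print(n,t,r.fun**.5,p,'tool',tool(p,o))
E
python3 tabs.py
```

```text
[[ 0.4903 -0.3511  0.022 ]
 [ 0.5436 -0.1972  0.022 ]
 [ 0.6302 -0.2243  0.022 ]
 [ 0.5763 -0.3826  0.022 ]] [ 0.5601 -0.2888]
board frame offset 0.0012522281877503458 0.0006498711002409015
lb 0.12231744281396614 0.00267538811666429 [ 0.4598 -0.2537  0.0291] tool [0.1055 0.0033 0.1682]
la 0.8221927483220388 2.3306712039483646e-08 [ 0.641  -0.3163  0.0645] tool [-0.0863  0.0037  0.1329]
sb 0.432857020929126 0.0016581751880482345 [ 0.5133 -0.419   0.0463] tool [ 0.0006 -0.1353  0.151 ]
sa 0.44985593014370373 0.003154982276726538 [ 0.6025 -0.156   0.0472] tool [0.0028 0.1424 0.1501]
```

```bash
cat > ang.py <<'E'
from h import *
from scipy.optimize import minimize_scalar
np.set_printoptions(precision=3,suppress=True)
def proj(C,p):
    c,T=C;q=np.linalg.inv(T)@np.r_[p,1];return np.array([c['cx']-c['fx']*q[0]/q[2],c['cy']+c['fy']*q[1]/q[2]])
yaw=np.radians(-19.2);ux=np.array([np.cos(yaw),np.sin(yaw)]);uy=np.array([-ux[1],ux[0]])
c0=np.array([.5596,-.2886])
W=dict(lb=(-ux,.046),la=(ux,.046),sb=(-uy,.084),sa=(uy,.084))
def pt(n,t,r=.054):
    d,h=W[n];return np.r_[c0+d*(h+r*np.cos(t)),.022+r*np.sin(t)]
def run():
    o=manip.get_obs();res={}
    for cn in('wrist','scene','side'):
        im=manip.camera(cn);cv2.imwrite(f'pics/a_{cn}_{o["clock"]:.1f}.png',im);C=cam(cn,o)
        hsv=cv2.cvtColor(im,cv2.COLOR_BGR2HSV);m=((hsv[...,1]<75)&(hsv[...,2]>50)).astype(np.uint8)
        _,_,st,ce=cv2.connectedComponentsWithStats(m,connectivity=4)
        A=(C[0]['fx']*.033/np.linalg.norm(C[1][:3,3]-[.56,-.29,.04]))**2
        for n in W:
            T=np.linspace(0,1.6,33);P=np.array([proj(C,pt(n,t)) for t in T])
            D=np.linalg.norm(P[:,None]-ce[None],axis=2);D[:,(st[:,4]<.15*A)|(st[:,4]>2.*A)]=1e9
            i,j=np.unravel_index(D.argmin(),D.shape)
            print(cn,n,'blob',ce[j],st[j,4],round(A),'best t %.2f d %.1f'%(T[i],D[i,j]),'ends',P[0],P[-1])
            res.setdefault(n,[]).append((C,ce[j],C[0]['fx']/np.linalg.norm(C[1][:3,3]-[.56,-.29,.04])))
    for n in W:
        f=lambda t:sum(min(np.linalg.norm(proj(C,pt(n,t))-x)/s,.02)**2 for C,x,s in res[n])
        T=np.linspace(0,1.6,321);F=[f(t) for t in T];t=T[np.argmin(F)];print(n,'theta',t,[float(np.linalg.norm(proj(C,pt(n,t))-x)/s*1000) for C,x,s in res[n]])
if __name__=='__main__':run()
E
python3 ang.py
```

```text
wrist lb blob [318.579 101.373] 2019 1570 best t 0.50 d 0.3 ends [318.051  95.766] [318.449 171.523]
wrist la blob [316.847 320.513] 1191 1570 best t 0.00 d 0.6 ends [317.384 320.319] [318.05  288.437]
wrist sb blob [159.274 223.962] 1637 1570 best t 0.65 d 2.2 ends [160.614 217.114] [206.496 232.424]
wrist sa blob [469.111 212.489] 1888 1570 best t 0.00 d 7.5 ends [474.776 217.367] [429.991 232.604]
scene lb blob [327.882 358.329] 170 194 best t 0.15 d 1.2 ends [326.402 360.   ] [350.992 343.878]
scene la blob [408.849 346.892] 166 194 best t 0.10 d 1.6 ends [410.238 348.113] [389.496 338.512]
scene sb blob [383.599 402.644] 177 194 best t 0.40 d 0.2 ends [383.338 409.229] [379.179 373.543]
scene sa blob [356.597 305.623] 154 194 best t 0.10 d 0.3 ends [356.144 306.925] [362.283 311.858]
side lb blob [271.761 314.063] 205 345 best t 0.15 d 0.3 ends [271.464 317.407] [299.616 297.627]
side la blob [376.271 333.638] 221 345 best t 0.20 d 3.6 ends [380.065 338.02 ] [349.336 306.3  ]
side sb blob [293.522 368.953] 299 345 best t 0.40 d 4.7 ends [297.448 382.538] [308.829 331.013]
side sa blob [341.795 282.409] 171 345 best t 0.20 d 1.7 ends [343.471 286.882] [336.741 277.81 ]
lb theta 0.155 [4.910768075008307, 2.8505074419731855, 0.7083672657194838]
la theta 0.145 [2.7642806315081874, 3.9743813943196438, 6.739509824651932]
sb theta 0.41000000000000003 [3.336137065629842, 0.31128053100100117, 8.25926636919324]
sa theta 0.095 [8.292807602389033, 0.8515381004333209, 5.220805907330634]
```

Two views agree: lb ≈ 0.15, la ≈ 0.13, sb ≈ 0.41, sa ≈ 0.1 rad. I'll pinch long tab a.

Converted, 0.178 m / 0.6 = 0.2967, 0.13 m / 0.6 = 0.2167.

Request:
{"name": "drive_effector", "arguments": {
  "offsets": [
    [0, 0, 0, -0.0833, 0.005, 0.0667, 0.75],
    [0, 0, 0, -0.1733, 0.005, 0.1333, 0.75],
    [0, 0, 0, -0.1733, 0.005, 0.2167, 0.75],
    [0, 0, 0, -0.1733, 0.005, 0.2667, 0.75],
    [0, 0, 0, -0.1733, 0.005, 0.2967, 0.75],
    [0, 0, 0, -0.1733, 0.005, 0.2967, 0],
    [0, 0, 0, -0.1733, 0.005, 0.2967, 0],
    [0, 0, 0, -0.1733, 0.005, 0.2967, 0],
    [0, 0, 0, -0.1733, 0.005, 0.2967, 0]
  ],
  "squeeze": 20
}}

```text
clock: 8.0
position: [0.6579, -0.3229, 0.0204]
ee_rot: [0.167, 0.986, -0.0, 0.001]
ft_force: [-0.5, 0.2, 0.2]
grip_width: 0.438
grasp_force: 20.3
```

Converted, 0.0635 m / 0.6 = 0.1058, 0.0625 m / 0.6 = 0.1042.

Request:
{"name": "drive_effector", "arguments": {
  "offsets": [
    [0, 0, 0, 0.0067, 0, -0.025, 0],
    [0, 0, 0, 0.0217, 0, -0.05, 0],
    [0, 0, 0, 0.0433, 0, -0.0683, 0],
    [0, 0, 0, 0.065, 0, -0.0792, 0],
    [0, 0, 0, 0.0842, 0, -0.0833, 0],
    [0, 0, 0, 0.0958, 0, -0.0842, 0],
    [0, 0, 0, 0.1042, 0, -0.0838, 0],
    [0, 0, 0, 0.1058, 0, -0.0838, 0]
  ]
}}

```text
clock: 9.0
position: [0.5973, -0.3015, 0.0693]
ee_rot: [0.167, 0.986, 0.0, -0.0]
ft_force: [1.1, -0.5, -1.6]
grip_width: 0.441
grasp_force: 20.3
```

Converted, 0.007 m / 0.6 = 0.0117, 0.004 m / 0.6 = 0.0067.

Request:
{"name": "drive_effector", "arguments": {
  "offsets": [
    [0, 0, 0, 0.0067, 0, 0, 0],
    [0, 0, 0, 0.0117, 0, 0, 0]
  ]
}}

```text
clock: 9.25
position: [0.5921, -0.3004, 0.0706]
ee_rot: [0.167, 0.986, -0.001, 0.002]
ft_force: [6.6, -5.3, 3.7]
grip_width: 0.437
grasp_force: 20.5
```

```bash
python3 -c "
from h import *
o=manip.get_obs();print(o['ft_force'],o['position'],(np.array(o['position'])[:2]-[.5596,-.2886])@[.9444,-.3289])"
```

```text
[ 6.58913321 -5.33911515  3.70686128] [ 0.59211986 -0.30041528  0.07056008] 0.0345978002378015
```

Converted, 0.138 m / 0.6 = 0.23, 0.051 m / 0.6 = 0.085.

Request:
{"name": "drive_effector", "arguments": {
  "offsets": [
    [0, 0, 0, 0.005, 0, 0, 0.75],
    [0, 0, 0, 0.005, 0, 0, 0.75],
    [0, 0, 0, 0.005, 0, -0.0667, 0.75],
    [0, 0, 0, 0.0667, 0, -0.1, 0.75],
    [0, 0, 0, 0.15, 0, -0.0833, 0.75],
    [0, 0, 0, 0.23, 0, -0.0667, 0.75],
    [0, 0, 0, 0.23, 0, 0, 0.75],
    [0, 0, 0, 0.23, 0, 0.05, 0.75],
    [0, 0, 0, 0.23, 0, 0.085, 0.75],
    [0, 0, 0, 0.23, 0, 0.085, 0],
    [0, 0, 0, 0.23, 0, 0.085, 0],
    [0, 0, 0, 0.23, 0, 0.085, 0],
    [0, 0, 0, 0.23, 0, 0.085, 0]
  ],
  "squeeze": 20
}}

```text
clock: 10.88
position: [0.4605, -0.2541, 0.0191]
ee_rot: [0.167, 0.986, 0.0, 0.0]
ft_force: [-3.8, -0.7, 1.2]
grip_width: 0.441
grasp_force: 20.1
```

```bash
python3 -c "
from h import *
o=manip.get_obs();print(o['position'],(np.array(o['position'])[:2]-[.5596,-.2886])@[.9444,-.3289])"
```

```text
[ 0.46054835 -0.25406571  0.01907148] -0.1049027012558254
```

Converted, -0.071 m / 0.6 = -0.1183, -0.068 m / 0.6 = -0.1133.

Request:
{"name": "drive_effector", "arguments": {
  "offsets": [
    [0, 0, 0, -0.0067, 0, -0.0233, 0],
    [0, 0, 0, -0.0217, 0, -0.0483, 0],
    [0, 0, 0, -0.0433, 0, -0.0667, 0],
    [0, 0, 0, -0.065, 0, -0.0775, 0],
    [0, 0, 0, -0.0842, 0, -0.0825, 0],
    [0, 0, 0, -0.0958, 0, -0.0828, 0],
    [0, 0, 0, -0.1042, 0, -0.0825, 0],
    [0, 0, 0, -0.1133, 0, -0.0825, 0],
    [0, 0, 0, -0.1183, 0, -0.0825, 0]
  ]
}}

```text
clock: 12.0
position: [0.527, -0.2775, 0.0679]
ee_rot: [0.167, 0.986, 0.0, -0.001]
ft_force: [-7.4, 1.4, 3.2]
grip_width: 0.44
grasp_force: 20.6
```

```bash
python3 -c "
from h import *
o=manip.get_obs();print(o['position'],(np.array(o['position'])[:2]-[.5596,-.2886])@[.9444,-.3289])"
```

```text
[ 0.52695841 -0.27746161  0.06785326] -0.034490131606708885
```

The manual's scale: shifts go in shares of 0.6 m and turns go in shares of 2 pi rad. Converting my numbers, 0.142 m / 0.6 = 0.2367, -0.05 m / 0.6 = -0.0833, -1.571 rad / 6.2832 = -0.25.

Request:
{"name": "drive_effector", "arguments": {
  "offsets": [
    [0, 0, 0, -0.0017, 0, 0, 0.75],
    [0, 0, 0, 0.0017, 0, 0, 0.75],
    [0, 0, 0, 0, 0, -0.0667, 0.75],
    [0, 0, -0.0239, -0.0083, 0, -0.1333, 0.75],
    [0, 0, -0.0525, -0.0167, 0.05, -0.1333, 0.75],
    [0, 0, -0.0812, -0.0333, 0.1, -0.1333, 0.75],
    [0, 0, -0.1098, -0.055, 0.15, -0.1333, 0.75],
    [0, 0, -0.1385, -0.055, 0.2, -0.1333, 0.75],
    [0, 0, -0.1671, -0.055, 0.2367, -0.1333, 0.75],
    [0, 0, -0.1958, -0.055, 0.2367, -0.1167, 0.75],
    [0, 0, -0.2244, -0.055, 0.2367, -0.1, 0.75],
    [0, 0, -0.25, -0.055, 0.2367, -0.0833, 0.75],
    [0, 0, -0.25, -0.055, 0.2367, -0.0833, 0.75]
  ]
}}

```text
clock: 13.62
position: [0.598, -0.1513, 0.1065]
ee_rot: [-0.515, 0.857, 0.01, -0.021]
ft_force: [-0.8, 0.5, -2.4]
grip_width: 0.751
grasp_force: 0.0
```

```bash
python3 -c "
from ang import *
o=manip.get_obs();print(o['position'],o['joint_pos'],R.from_quat(o['ee_rot']).as_matrix(),tool([.6062,-.1548,.017],o))
run()"
```

```text
[ 0.598 -0.151  0.107] [ 0.643  0.52  -0.632  1.559  0.327  1.217  2.599] [[-0.468 -0.882 -0.047]
 [-0.883  0.469 -0.005]
 [ 0.026  0.039 -0.999]] [-0.003 -0.012  0.089]
wrist lb blob [369.334 125.557] 1897 2889 best t 0.00 d 162.9 ends [433.594 -24.166] [345.644 -62.462]
wrist la blob [138.346  22.646] 584 2889 best t 1.60 d 51.7 ends [74.673 32.612] [130.868 -28.5  ]
wrist sb blob [138.346  22.646] 584 2889 best t 1.60 d 338.9 ends [ 196.58  -330.202] [ 191.221 -312.123]
wrist sa blob [289.781 241.521] 2956 2889 best t 0.60 d 2.2 ends [295.407 243.631] [274.26  158.475]
scene lb blob [352.342 344.466] 73 194 best t 1.60 d 1.5 ends [326.402 360.   ] [350.992 343.878]
scene la blob [389.087 337.136] 103 194 best t 1.60 d 1.4 ends [410.238 348.113] [389.496 338.512]
scene sb blob [384.29  402.216] 176 194 best t 0.45 d 0.7 ends [383.338 409.229] [379.179 373.543]
scene sa blob [357.872 305.474] 156 194 best t 0.15 d 1.5 ends [356.144 306.925] [362.283 311.858]
side lb blob [300.401 300.19 ] 142 345 best t 1.60 d 2.7 ends [271.464 317.407] [299.616 297.627]
side la blob [348.174 308.379] 132 345 best t 1.60 d 2.4 ends [380.065 338.02 ] [349.336 306.3  ]
side sb blob [294.371 368.987] 313 345 best t 0.40 d 3.8 ends [297.448 382.538] [308.829 331.013]
side sa blob [343.17 282.52] 171 345 best t 0.20 d 0.3 ends [343.471 286.882] [336.741 277.81 ]
lb theta 1.6 [116.35606547391254, 3.4854872812096565, 4.761241339770758]
la theta 1.6 [31.737263029471052, 3.397837246524279, 4.230570692017371]
sb theta 0.42 [250.6830249909388, 1.4249534832251598, 6.779145378143665]
sa theta 0.185 [4.321770385653067, 3.7530442696510553, 0.9401762034458329]
```

Long walls read upright in both fixed views. Joint 7 is at its limit, so I'm turning the tool the other way.

Converted, -0.03 m / 0.6 = -0.05, 2.7 rad / 6.2832 = 0.4297.

Request:
{"name": "drive_effector", "arguments": {
  "offsets": [
    [0, 0, 0.0286, 0, 0, -0.05, 0.75],
    [0, 0, 0.0573, 0, 0, -0.05, 0.75],
    [0, 0, 0.0859, 0, 0, -0.05, 0.75],
    [0, 0, 0.1146, 0, 0, -0.05, 0.75],
    [0, 0, 0.1432, 0, 0, -0.05, 0.75],
    [0, 0, 0.1719, 0, 0, -0.05, 0.75],
    [0, 0, 0.2005, 0, 0, -0.05, 0.75],
    [0, 0, 0.2292, 0, 0, -0.05, 0.75],
    [0, 0, 0.2578, 0, 0, -0.05, 0.75],
    [0, 0, 0.2865, 0, 0, -0.05, 0.75],
    [0, 0, 0.3151, 0, 0, -0.05, 0.75],
    [0, 0, 0.3438, 0, 0, -0.05, 0.75],
    [0, 0, 0.3724, 0, 0, -0.05, 0.75],
    [0, 0, 0.4011, 0, 0, -0.05, 0.75],
    [0, 0, 0.4297, 0, 0, -0.05, 0.75],
    [0, 0, 0.4584, 0, 0, -0.05, 0.75],
    [0, 0, 0.4695, 0, 0, -0.05, 0.75],
    [0, 0, 0.4695, 0, 0, -0.05, 0.75]
  ]
}}

```text
clock: 16.02
position: [0.6002, -0.1513, 0.1378]
ee_rot: [0.805, 0.593, -0.02, -0.011]
ft_force: [0.1, -0.2, 0.0]
grip_width: 0.752
grasp_force: 0.0
```

```bash
cat > go.py <<'E'
import sys
from ang import *
# wanted TCP x y z, tool-x angle deg in world -> row from current measured pose
x,y,z,a=map(float,sys.argv[1:5]);o=manip.get_obs();M=R.from_quat(o['ee_rot'])
a=np.radians(a);X=np.array([np.cos(a),np.sin(a),0]);Z=np.array([0,0,-1.]);G=R.from_matrix(np.c_[X,np.cross(Z,X),Z])
print('pos',o['position'],'q',np.array(o['joint_pos']),'F',o['ft_force'],'\nrow',(M.inv()*G).as_rotvec(),tool([x,y,z],o))
E
python3 go.py .6062 -.1548 .017 70.8
```

```text
pos [ 0.6   -0.151  0.138] q [ 0.265  0.417 -0.128  1.548  0.068  1.224 -0.179] F [ 0.136 -0.17   0.023] 
row [-0.041  0.02   0.034] [0.001 0.012 0.12 ]
```

Converted, 0.1175 m / 0.6 = 0.1958, 0.012 m / 0.6 = 0.02, -0.041 rad / 6.2832 = -0.0065.

Request:
{"name": "drive_effector", "arguments": {
  "offsets": [
    [-0.0065, 0.0032, 0.0054, 0.0017, 0.02, 0.0667, 0.75],
    [-0.0065, 0.0032, 0.0054, 0.0017, 0.02, 0.1333, 0.75],
    [-0.0065, 0.0032, 0.0054, 0.0017, 0.02, 0.175, 0.75],
    [-0.0065, 0.0032, 0.0054, 0.0017, 0.02, 0.1958, 0.75],
    [-0.0065, 0.0032, 0.0054, 0.0017, 0.02, 0.1958, 0],
    [-0.0065, 0.0032, 0.0054, 0.0017, 0.02, 0.1958, 0],
    [-0.0065, 0.0032, 0.0054, 0.0017, 0.02, 0.1958, 0],
    [-0.0065, 0.0032, 0.0054, 0.0017, 0.02, 0.1958, 0],
    [-0.0065, 0.0032, 0.0054, 0.0017, 0.02, 0.1958, 0]
  ],
  "squeeze": 20
}}

```text
clock: 17.15
position: [0.6064, -0.1543, 0.0192]
ee_rot: [0.815, 0.58, 0.0, -0.001]
ft_force: [1.4, 0.8, 1.4]
grip_width: 0.442
grasp_force: 20.2
```

```bash
python3 go.py .6062 -.1548 .017 70.8
```

```text
pos [ 0.606 -0.154  0.019] q [ 0.277  0.53  -0.129  1.657  0.078  0.96  -0.212] F [1.415 0.84  1.358] 
row [-0.001 -0.001  0.002] [-0.001 -0.     0.002]
```

Converted, -0.071 m / 0.6 = -0.1183, -0.068 m / 0.6 = -0.1133.

Request:
{"name": "drive_effector", "arguments": {
  "offsets": [
    [0, 0, 0, -0.0067, 0, -0.0233, 0],
    [0, 0, 0, -0.0217, 0, -0.0483, 0],
    [0, 0, 0, -0.0433, 0, -0.0667, 0],
    [0, 0, 0, -0.065, 0, -0.0775, 0],
    [0, 0, 0, -0.0842, 0, -0.0825, 0],
    [0, 0, 0, -0.0958, 0, -0.0828, 0],
    [0, 0, 0, -0.1042, 0, -0.0825, 0],
    [0, 0, 0, -0.1133, 0, -0.0825, 0],
    [0, 0, 0, -0.1183, 0, -0.0825, 0]
  ]
}}

```text
clock: 18.27
position: [0.5843, -0.2193, 0.0686]
ee_rot: [0.814, 0.581, 0.001, -0.001]
ft_force: [6.1, 7.5, 1.7]
grip_width: 0.445
grasp_force: 20.5
```

```bash
python3 -c "
from h import *
o=manip.get_obs();print(o['position'],(np.array(o['position'])[:2]-[.5596,-.2886])@[.3289,.9444])"
```

```text
[ 0.58431276 -0.21931428  0.06855636] 0.07356145536665103
```

```bash
python3 go.py .5145 -.4182 .034 70.8; python3 - <<'E'
from h import *
import json
np.set_printoptions(precision=3,suppress=True)
o=json.load(open('o3.json'))
for z in(0.03,.05,.07,.09):print(z,[ray(C,p,z)[0][:2] for C,p in((cam('wrist',o),(106,287)),(cam('scene'),(431,429)),(cam('side'),(336,410)))])
E
```

```text
pos [ 0.584 -0.219  0.069] q [ 0.376  0.466 -0.113  1.634  0.054  1.045 -0.083] F [6.077 7.533 1.656] 
row [-0.001 -0.003  0.004] [-0.211 -0.001  0.034]
0.03 [array([ 0.556, -0.49 ]), array([ 0.574, -0.505]), array([ 0.568, -0.48 ])]
0.05 [array([ 0.552, -0.476]), array([ 0.566, -0.51 ]), array([ 0.566, -0.498])]
0.07 [array([ 0.548, -0.461]), array([ 0.558, -0.516]), array([ 0.565, -0.517])]
0.09 [array([ 0.544, -0.447]), array([ 0.55 , -0.522]), array([ 0.563, -0.535])]
```

Converted, -0.21 m / 0.6 = -0.35, 0.034 m / 0.6 = 0.0567.

Request:
{"name": "drive_effector", "arguments": {
  "offsets": [
    [0, 0, 0, 0.0017, 0, 0, 0.75],
    [0, 0, 0, 0.0017, 0, 0, 0.75],
    [0, 0, 0, 0, 0, -0.0667, 0.75],
    [0, 0, 0, -0.0667, 0, -0.1083, 0.75],
    [0, 0, 0, -0.1667, 0, -0.1083, 0.75],
    [0, 0, 0, -0.2667, 0, -0.1083, 0.75],
    [0, 0, 0, -0.35, -0.0017, -0.0667, 0.75],
    [0, 0, 0, -0.35, -0.0017, 0, 0.75],
    [0, 0, 0, -0.35, -0.0017, 0.0333, 0.75],
    [0, 0, 0, -0.35, -0.0017, 0.0567, 0.75],
    [0, 0, 0, -0.35, -0.0017, 0.0567, 0],
    [0, 0, 0, -0.35, -0.0017, 0.0567, 0],
    [0, 0, 0, -0.35, -0.0017, 0.0567, 0],
    [0, 0, 0, -0.35, -0.0017, 0.0567, 0]
  ],
  "squeeze": 20
}}

```text
clock: 20.02
position: [0.5137, -0.4194, 0.0348]
ee_rot: [0.814, 0.58, 0.0, -0.001]
ft_force: [2.8, 2.4, 0.1]
grip_width: 0.437
grasp_force: 20.2
```

```bash
python3 go.py .5145 -.4182 .034 70.8
```

```text
pos [ 0.514 -0.419  0.035] q [ 0.638  0.577 -0.03   1.544  0.019  1.022  0.27 ] F [2.773 2.353 0.056] 
row [-0.001 -0.001  0.002] [0.001 0.    0.001]
```

Converted, 0.067 m / 0.6 = 0.1117, 0.058 m / 0.6 = 0.0967.

Request:
{"name": "drive_effector", "arguments": {
  "offsets": [
    [0, 0, 0, 0.015, 0, -0.0233, 0],
    [0, 0, 0, 0.0367, 0, -0.0425, 0],
    [0, 0, 0, 0.0583, 0, -0.0533, 0],
    [0, 0, 0, 0.0767, 0, -0.0575, 0],
    [0, 0, 0, 0.0883, 0, -0.0583, 0],
    [0, 0, 0, 0.0967, 0, -0.0583, 0],
    [0, 0, 0, 0.1067, 0, -0.0583, 0],
    [0, 0, 0, 0.1117, 0, -0.0583, 0]
  ]
}}

```text
clock: 21.02
position: [0.5345, -0.3571, 0.0691]
ee_rot: [0.815, 0.58, -0.001, -0.001]
ft_force: [-1.0, -5.9, 4.8]
grip_width: 0.438
grasp_force: 21.0
```

```bash
python3 -c "
from h import *
o=manip.get_obs();print(o['position'],(np.array(o['position'])[:2]-[.5596,-.2886])@[.3289,.9444])"
```

```text
[ 0.53446209 -0.35705817  0.06905796] -0.07291975531076013
```

Converted, -0.13 m / 0.6 = -0.2167, 0.035 m / 0.6 = 0.0583.

Request:
{"name": "drive_effector", "arguments": {
  "offsets": [
    [0, 0, 0, 0.0033, 0, 0, 0],
    [0, 0, 0, 0.0033, 0, 0, 0.75],
    [0, 0, 0, 0, 0, 0, 0.75],
    [0, 0, 0, 0, 0, -0.0833, 0.75],
    [0, 0, 0, 0.0667, 0.05, -0.1667, 0.75],
    [0, 0, 0, 0.1667, 0.0583, -0.2167, 0.75],
    [0, 0, 0, 0.1667, 0.0583, -0.2167, 0.75]
  ]
}}

```text
clock: 21.9
position: [0.6042, -0.2681, 0.2012]
ee_rot: [0.813, 0.583, 0.002, -0.001]
ft_force: [-0.5, 0.7, -0.3]
grip_width: 0.748
grasp_force: 0.0
```

```bash
python3 - <<'E'
from h import *
o=manip.get_obs();print(o['position'])
w=manip.camera('wrist');s=manip.camera('side')
cv2.imwrite('pics/w4.png',w);cv2.imwrite('pics/s4.png',s)
cv2.imwrite('pics/c4.png',np.hstack([cv2.resize(w,(440,330)),cv2.resize(s[265:385,255:385],(357,330),interpolation=2)]))
E
```

```text
[ 0.60420879 -0.26808418  0.20115254]
```

View pics/c4.png

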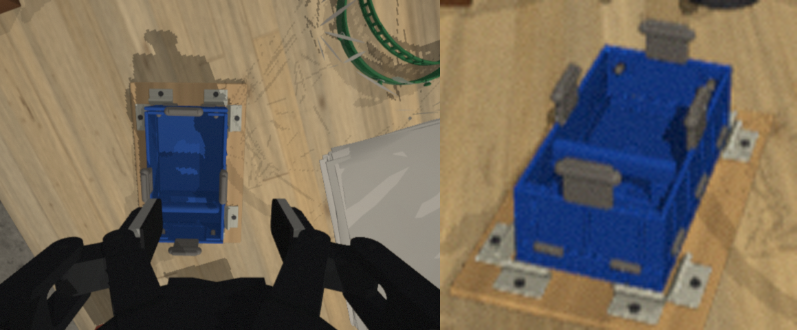

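All four walls stand upright, and the side view at (565,180) shows the short wall b closed into the corners. Next is the roll.

Converted, 0.256 m / 0.6 = 0.4267, 0.22 m / 0.6 = 0.3667, -1.571 rad / 6.2832 = -0.25.

Request:
{"name": "drive_effector", "arguments": {
  "offsets": [
    [0, 0, -0.0286, 0.05, 0, 0, 0.95],
    [0, 0, -0.0573, 0.1, 0, 0, 0.95],
    [0, 0, -0.0859, 0.1667, 0, 0, 0.95],
    [0, 0, -0.1146, 0.2333, 0, 0, 0.95],
    [0, 0, -0.1432, 0.3, 0, 0, 0.95],
    [0, 0, -0.1719, 0.3667, 0, 0, 0.95],
    [0, 0, -0.2005, 0.4267, 0, 0, 0.95],
    [0, 0, -0.2292, 0.4267, 0, 0, 0.95],
    [0, 0, -0.25, 0.4267, 0, 0, 0.95],
    [0, 0, -0.25, 0.4267, 0, 0, 0.95]
  ]
}}

```text
clock: 23.25
position: [0.6841, -0.0337, 0.1975]
ee_rot: [0.167, 0.986, 0.0, -0.002]
ft_force: [0.9, 0.3, -0.4]
grip_width: 0.954
grasp_force: 0.0
```

```bash
python3 - <<'E'
from h import *
np.set_printoptions(precision=4,suppress=True)
o=manip.get_obs();print(o['position'],np.array(o['joint_pos']),R.from_quat(o['ee_rot']).as_matrix()[:,0])
w=manip.camera('wrist');cv2.imwrite('pics/w5.png',w);C=cam('wrist',o)
m=hsvmask(w,(50,110,30),(85,255,255));m[330:]=0
cs,hi=cv2.findContours(m,cv2.RETR_CCOMP,cv2.CHAIN_APPROX_NONE)
for c,h in zip(cs,hi[0]):
    if cv2.contourArea(c)>300:
        e=cv2.fitEllipse(c);print(cv2.contourArea(c),h[3],cv2.boundingRect(c),e,[ray(C,e[0],z)[0] for z in(.028,.046)])
# post: triangulate later
E
python3 ang.py | grep theta
```

```text
[ 0.6841 -0.0337  0.1975] [ 0.2658  0.5193 -0.4158  1.3038  0.2047  1.365   1.0909] [-0.944   0.33    0.0048]
4336.0 -1 (295, 135, 75, 76) ((331.6397705078125, 172.6060791015625), (73.61363220214844, 75.04149627685547), 21.17035675048828) [array([ 0.6522, -0.0068,  0.028 ]), array([ 0.6505, -0.007 ,  0.046 ])]
1268.5 0 (312, 153, 41, 42) ((331.7677917480469, 173.71969604492188), (39.77781295776367, 40.67618942260742), 21.020137786865234) [array([ 0.6531, -0.007 ,  0.028 ]), array([ 0.6513, -0.0072,  0.046 ])]
lb theta 1.6 [167.1800117915006, 2.3490135396290928, 2.6379761328579803]
la theta 1.6 [166.47100232803302, 6.275662364567991, 1.4241703829605548]
sb theta 1.6 [256.53284002036895, 3.3287723183732143, 0.8537904652430953]
sa theta 1.6 [5.383599146629651, 1.1552507787613773, 3.0348835594597716]
```

```bash
python3 - <<'E'
from h import *
np.set_printoptions(precision=4,suppress=True)
o=manip.get_obs();print(o['position'],o['joint_velocities'])
w=manip.camera('wrist');C=cam('wrist',o)
m=hsvmask(w,(50,110,30),(85,255,255));m[330:]=0
for c in cv2.findContours(m,cv2.RETR_CCOMP,cv2.CHAIN_APPROX_NONE)[0]:
    if cv2.contourArea(c)>300:
        e=cv2.fitEllipse(c);print(e[0],[ray(C,e[0],z)[0] for z in(.028,.046)])
for n in('scene','side'):
    im=manip.camera(n);C=cam(n);m=hsvmask(im,(50,110,30),(85,255,255));mm=np.zeros_like(m);mm[225:285,320:380]=m[225:285,320:380]
    k=big(mm);x,y,wd,h=cv2.boundingRect(k);print(n,(x,y,wd,h),ray(C,(x+wd/2,y+h/2),.028)[0])
E
python3 go.py .651 -.0085 .12 160.8
```

```text
[ 0.6846 -0.0323  0.1987] [-0.0065 -0.0023 -0.0033 -0.0048 -0.0004  0.0001  0.0081]
(329.5827941894531, 172.12867736816406) [array([ 0.6522, -0.0069,  0.028 ]), array([ 0.6505, -0.0071,  0.046 ])]
(329.70855712890625, 173.12353515625) [array([ 0.653 , -0.0071,  0.028 ]), array([ 0.6513, -0.0072,  0.046 ])]
scene (331, 249, 22, 24) [ 0.6493 -0.0116  0.028 ]
side (344, 239, 26, 24) [ 0.6484 -0.0151  0.028 ]
pos [ 0.685 -0.032  0.199] q [ 0.264  0.518 -0.417  1.302  0.205  1.365  1.09 ] F [-0.266  1.145 -1.454] 
row [ 0.001 -0.003  0.001] [0.039 0.011 0.079]
```

Converted, 0.181 m / 0.6 = 0.3017, 0.039 m / 0.6 = 0.065, -0.003 rad / 6.2832 = -0.0005.

Request:
{"name": "drive_effector", "arguments": {
  "offsets": [
    [0.0002, -0.0005, 0.0002, 0.0417, 0.0117, 0.05, 0.98],
    [0.0002, -0.0005, 0.0002, 0.065, 0.0192, 0.1, 0.98],
    [0.0002, -0.0005, 0.0002, 0.065, 0.0192, 0.1667, 0.98],
    [0.0002, -0.0005, 0.0002, 0.065, 0.0192, 0.2333, 0.98],
    [0.0002, -0.0005, 0.0002, 0.065, 0.0192, 0.275, 0.98],
    [0.0002, -0.0005, 0.0002, 0.065, 0.0192, 0.2917, 0.98],
    [0.0002, -0.0005, 0.0002, 0.065, 0.0192, 0.3017, 0.98],
    [0.0002, -0.0005, 0.0002, 0.065, 0.0192, 0.3017, 0.98]
  ],
  "squeeze": 30
}}

```text
clock: 24.6
position: [0.6518, -0.0076, 0.0189]
ee_rot: [0.166, 0.986, -0.0, 0.001]
ft_force: [0.2, -0.5, -0.4]
grip_width: 0.978
grasp_force: 0.0
```

```bash
python3 go.py .651 -.008 .017 160.8
```

```text
pos [ 0.652 -0.008  0.019] q [ 0.239  0.61  -0.4    1.571  0.267  1.014  0.999] F [ 0.216 -0.488 -0.387] 
row [-0.     0.001  0.001] [ 0.001 -0.001  0.002]
```

Request:
{"name": "drive_effector", "arguments": {
  "offsets": [
    [0, 0, 0, 0, 0, 0, 0.0],
    [0, 0, 0, 0, 0, 0, 0],
    [0, 0, 0, 0, 0, 0, 0],
    [0, 0, 0, 0, 0, 0, 0]
  ],
  "squeeze": 30
}}

```text
clock: 25.1
position: [0.6521, -0.0076, 0.0196]
ee_rot: [0.166, 0.986, -0.0, 0.001]
ft_force: [-1.2, 0.2, 6.0]
grip_width: 0.695
grasp_force: 32.2
```

```bash
python3 go.py .651 -.008 .017 160.8
```

```text
pos [ 0.652 -0.008  0.02 ] q [ 0.24   0.609 -0.401  1.57   0.267  1.014  0.999] F [-1.161  0.175  5.98 ] 
row [0.    0.002 0.001] [ 0.001 -0.001  0.003]
```

Converted, -0.15 m / 0.6 = -0.25, -0.11 m / 0.6 = -0.1833.

Request:
{"name": "drive_effector", "arguments": {
  "offsets": [
    [0, 0, 0, 0, 0, -0.0167, 0],
    [0, 0, 0, 0, 0, -0.0583, 0],
    [0, 0, 0, 0, 0, -0.1167, 0],
    [0, 0, 0, 0, 0, -0.1833, 0],
    [0, 0, 0, 0, 0, -0.25, 0],
    [0, 0, 0, 0, 0, -0.25, 0]
  ],
  "squeeze": 30
}}

```text
clock: 25.85
position: [0.6531, -0.0072, 0.1728]
ee_rot: [0.166, 0.986, 0.0, 0.003]
ft_force: [0.2, 0.3, -1.3]
grip_width: 0.693
grasp_force: 32.7
```

```bash
python3 - <<'E'
from h import *
o=manip.get_obs();print(o['ft_force'],o['grasp_force'])
cv2.imwrite('pics/s6.png',manip.camera('side'))
c0=np.array([.5596,-.2886]);print(c0+.022*np.array([.3289,.9444]))
E
python3 go.py .5668 -.2678 .17 160.8
```

```text
[ 0.16043851  0.30230196 -1.32494901] 32.69876427948475
[ 0.5668358 -0.2678232]
pos [ 0.652 -0.007  0.17 ] q [ 0.261  0.461 -0.434  1.447  0.198  1.273  1.046] F [-0.415 -0.202 -2.619] 
row [0.001 0.003 0.001] [-0.005 -0.274  0.   ]
```

Converted, -0.274 m / 0.6 = -0.4567, -0.24 m / 0.6 = -0.4.

Request:
{"name": "drive_effector", "arguments": {
  "offsets": [
    [0, 0, 0, 0, -0.05, 0, 0],
    [0, 0, 0, -0.0017, -0.1333, 0, 0],
    [0, 0, 0, -0.0033, -0.225, 0, 0],
    [0, 0, 0, -0.005, -0.3167, 0, 0],
    [0, 0, 0, -0.0067, -0.4, 0, 0],
    [0, 0, 0, -0.0083, -0.4567, 0, 0],
    [0, 0, 0, -0.0083, -0.4567, 0, 0],
    [0, 0, 0, -0.0083, -0.4567, 0, 0]
  ],
  "squeeze": 30
}}

```text
clock: 26.9
position: [0.5659, -0.2669, 0.1675]
ee_rot: [0.166, 0.986, 0.0, -0.0]
ft_force: [-0.2, 0.6, -0.4]
grip_width: 0.693
grasp_force: 32.7
```

```bash
python3 go.py .5668 -.2678 .0195 160.8; python3 - <<'E'
from h import *
w=manip.camera('wrist');s=manip.camera('side');cv2.imwrite('pics/w7.png',w);cv2.imwrite('pics/s7.png',s)
c=manip.calibration('wrist');m=hsvmask(w,(50,110,30),(85,255,255));mm=m.copy();mm[:150]=0;k=big(mm);print(cv2.boundingRect(k),cv2.contourArea(k))
print(cv2.boundingRect(big(hsvmask(s,(50,110,30),(85,255,255))[200:300,250:400])))
E
```

```text
pos [ 0.566 -0.267  0.167] q [ 0.633  0.397 -0.341  1.527  0.136  1.243  1.51 ] F [-0.238  0.603 -0.359] 
row [ 0.001 -0.001  0.002] [-0.001 -0.001  0.148]
(231, 229, 168, 173) 22141.0
(59, 28, 36, 34)
```

Converted, 0.148 m / 0.6 = 0.2467, 0.147 m / 0.6 = 0.245.

Request:
{"name": "drive_effector", "arguments": {
  "offsets": [
    [0, 0, 0, -0.0017, -0.0017, 0.05, 0],
    [0, 0, 0, -0.0017, -0.0017, 0.1083, 0],
    [0, 0, 0, -0.0017, -0.0017, 0.1583, 0],
    [0, 0, 0, -0.0017, -0.0017, 0.2, 0],
    [0, 0, 0, -0.0017, -0.0017, 0.2283, 0],
    [0, 0, 0, -0.0017, -0.0017, 0.24, 0],
    [0, 0, 0, -0.0017, -0.0017, 0.245, 0],
    [0, 0, 0, -0.0017, -0.0017, 0.2467, 0]
  ],
  "squeeze": 30
}}

```text
clock: 28.0
position: [0.5672, -0.2694, 0.021]
ee_rot: [0.166, 0.986, -0.0, 0.001]
ft_force: [-0.1, -1.3, 0.0]
grip_width: 0.695
grasp_force: 32.8
```

```bash
python3 go.py .5668 -.2678 .0195 160.8
```

```text
pos [ 0.567 -0.269  0.021] q [ 0.615  0.549 -0.316  1.643  0.197  0.979  1.469] F [-0.113 -1.31   0.017] 
row [-0.     0.001  0.001] [0.001 0.001 0.001]
```

Converted, 0.0025 m / 0.6 = 0.0042, 0.0015 m / 0.6 = 0.0025.

Request:
{"name": "drive_effector", "arguments": {
  "offsets": [
    [0, 0, 0, 0, 0, 0.0025, 0],
    [0, 0, 0, 0, 0, 0.0042, 0]
  ]
}}

```text
clock: 28.25
position: [0.5673, -0.2696, 0.0195]
ee_rot: [0.166, 0.986, -0.0, 0.001]
ft_force: [-8.1, 3.3, 18.1]
grip_width: 0.694
grasp_force: 34.2
```

```bash
python3 go.py .5668 -.2678 .0195 160.8
```

```text
pos [ 0.567 -0.27   0.02 ] q [ 0.615  0.551 -0.315  1.644  0.198  0.976  1.469] F [-8.121  3.328 18.095] 
row [-0.001  0.002  0.001] [0.001 0.002 0.   ]
```

Converted, -0.18 m / 0.6 = -0.3, -0.16 m / 0.6 = -0.2667.

Request:
{"name": "drive_effector", "arguments": {
  "offsets": [
    [0, 0, 0, 0, 0.0017, -0.0017, 0.74],
    [0, 0, 0, 0, 0.0017, -0.0017, 0.76],
    [0, 0, 0, 0, 0.0017, -0.0033, 0.76],
    [0, 0, 0, 0, 0.0017, -0.025, 0.76],
    [0, 0, 0, 0, 0.0017, -0.0833, 0.76],
    [0, 0, 0, 0, 0.0017, -0.1667, 0.76],
    [0, 0, 0, -0.0667, 0.0017, -0.2667, 0.76],
    [0, 0, 0, -0.0667, 0.0017, -0.3, 0.76],
    [0, 0, 0, -0.0667, 0.0017, -0.3, 0.76]
  ]
}}

```text
clock: 29.38
position: [0.6064, -0.2817, 0.2015]
ee_rot: [0.166, 0.986, -0.001, 0.003]
ft_force: [-0.1, 0.1, 0.5]
grip_width: 0.761
grasp_force: 0.0
```

```bash
python3 - <<'E'
from h import *
w=manip.camera('wrist');s=manip.camera('side');c=manip.camera('scene')
cv2.imwrite('pics/w8.png',w);f=lambda x:cv2.resize(x,(400,300),interpolation=2)
cv2.imwrite('pics/c8.png',np.vstack([np.hstack([f(w),f(s[270:378,250:394])]),np.hstack([f(c[295:415,300:460]),f(c[170:320,200:400])])]))
E
python3 ang.py | grep -E 'theta'
```

```text
lb theta 1.6 [6.128842921234605, 2.7279449968385316, 2.460485641305904]
la theta 1.6 [15.134837806527958, 5.9629592529536515, 1.6318616975344997]
sb theta 1.6 [7.824522043122438, 3.3287723183732143, 0.7028308348999991]
sa theta 1.475 [4.526182356675142, 2.1103004642234873, 3.3760328375924837]
```

View pics/c8.png

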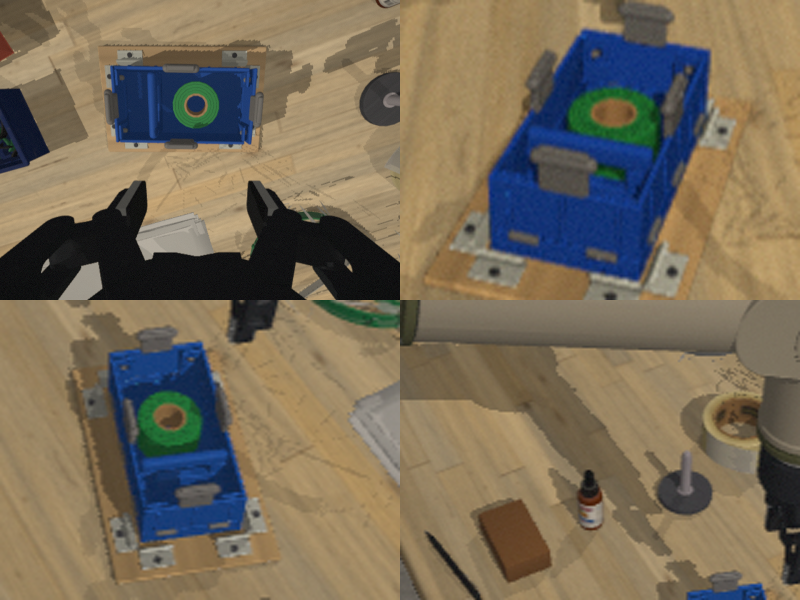

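All four walls stand, with the roll flat in the larger bay at wrist-panel (196,105). The bottle, block and spare roll are undisturbed. I'm checking the short wall a angle numerically.

```bash
python3 - <<'E'
from ang import *
o=manip.get_obs()
for cn in('wrist','scene','side'):
    im=manip.camera(cn);C=cam(cn,o);hsv=cv2.cvtColor(im,cv2.COLOR_BGR2HSV);m=((hsv[...,1]<75)&(hsv[...,2]>50)).astype(np.uint8)
    _,lab,st,ce=cv2.connectedComponentsWithStats(m,connectivity=4)
    for n in W:
        q=proj(C,pt(n,1.571));D=np.linalg.norm(ce-q,axis=1);D[st[:,4]<30]=1e9;j=D.argmin()
        p=ray(C,ce[j],.076)[0,:2]-c0;print(cn,n,ce[j],st[j],'tray xy mm',1000*p@ux,1000*p@uy)
E
```

```text
wrist lb [288.946 113.741] [251 107  72  15 826] tray xy mm -42.564046655699386 4.673886566515634
wrist la [289.427 236.382] [254 228  63  17 808] tray xy mm 43.64431684960004 3.5991126482436617
wrist sb [176.332 179.792] [ 165  148   24   77 1195] tray xy mm 2.1450043314493854 -76.15168405765168
wrist sa [411.489 182.015] [ 400  152   24   78 1152] tray xy mm 3.3907937190591784 91.17802520704056
scene lb [351.816 343.224] [349 334   7  18  76] tray xy mm -42.248683133140965 1.3747006159016868
scene la [388.347 336.122] [385 323   8  25  98] tray xy mm 43.480508606977075 6.615240756460165
scene sb [378.262 372.477] [370 368  18  10 130] tray xy mm -1.3278585765318192 -79.63554490186615
scene sa [362.314 310.236] [353 305  21  11 140] tray xy mm 1.106871256275697 87.02208647911222
side lb [300.601 298.65 ] [296 288  10  23 143] tray xy mm -41.727624821477534 -2.4978887036345014
side la [348.094 307.307] [344 297  10  22 127] tray xy mm 43.12594568787614 -3.4729642604952358
side sb [308.393 330.837] [297 322  24  19 313] tray xy mm -0.7744120946942649 -82.23903032811916
side sa [337.975 278.016] [328 270  23  17 244] tray xy mm 2.4135048314523297 82.34904011371597
```

Lateral tab offsets are near upright, but the short walls read about 2 mm outward. There is time to nudge both gently inward with shut fingers to make sure.

```bash
python3 go.py .6007 -.1706 .067 160.8
```

```text
pos [ 0.604 -0.281  0.197] q [ 0.605  0.464 -0.332  1.369  0.151  1.333  1.506] F [0.364 0.155 0.278] 
row [-0.    -0.     0.001] [0.04  0.103 0.13 ]
```

Converted, 0.13 m / 0.6 = 0.2167, 0.103 m / 0.6 = 0.1717.

Request:
{"name": "drive_effector", "arguments": {
  "offsets": [
    [0, 0, 0, 0.0333, 0.0833, 0, 0],
    [0, 0, 0, 0.0667, 0.1717, 0.0167, 0],
    [0, 0, 0, 0.0667, 0.1717, 0.0833, 0],
    [0, 0, 0, 0.0667, 0.1717, 0.1667, 0],
    [0, 0, 0, 0.0667, 0.1717, 0.2167, 0],
    [0, 0, 0, 0.0667, 0.1717, 0.2167, 0],
    [0, 0, 0, 0.0667, 0.1717, 0.2167, 0]
  ],
  "squeeze": 20
}}

```text
clock: 30.7
position: [0.6017, -0.1713, 0.0694]
ee_rot: [0.166, 0.986, -0.0, 0.001]
ft_force: [0.3, -0.2, 0.5]
grip_width: -0.001
grasp_force: 0.0
```

```bash
python3 go.py .5929 -.1928 .067 160.8
```

```text
pos [ 0.602 -0.171  0.069] q [ 0.487  0.492 -0.365  1.62   0.194  1.063  1.304] F [ 0.311 -0.208  0.539] 
row [-0.     0.002  0.001] [ 0.001 -0.023  0.002]
```

Creep inward (−tool y) and watch the force.

Converted, -0.018 m / 0.6 = -0.03, -0.014 m / 0.6 = -0.0233.

Request:
{"name": "drive_effector", "arguments": {
  "offsets": [
    [0, 0, 0, 0, -0.0133, 0, 0],
    [0, 0, 0, 0, -0.0233, 0, 0],
    [0, 0, 0, 0, -0.03, 0, 0]
  ]
}}

```text
clock: 31.08
position: [0.595, -0.189, 0.0685]
ee_rot: [0.167, 0.986, -0.0, 0.001]
ft_force: [0.5, 0.8, 0.8]
grip_width: -0.001
grasp_force: 0.3
```

Request:
{"name": "drive_effector", "arguments": {
  "offsets": [
    [0, 0, 0, 0, -0.005, 0, 0],
    [0, 0, 0, 0, -0.0067, 0, 0]
  ]
}}

```text
clock: 31.32
position: [0.5938, -0.1918, 0.068]
ee_rot: [0.166, 0.986, -0.0, 0.0]
ft_force: [0.5, 0.5, 0.9]
grip_width: 0.003
grasp_force: 0.9
```

```bash
python3 -c "
from h import *
o=manip.get_obs();print(o['ft_force'],(np.array(o['position'])[:2]-[.5596,-.2886])@[.3289,.9444])"
```

```text
[0.54664509 0.54589785 0.85323614] 0.10266342282801852
```

Converted, -0.003 m / 0.6 = -0.005, -0.002 m / 0.6 = -0.0033.

Request:
{"name": "drive_effector", "arguments": {
  "offsets": [
    [0, 0, 0, 0, -0.0033, 0, 0],
    [0, 0, 0, 0, -0.005, 0, 0]
  ]
}}

```text
clock: 31.58
position: [0.593, -0.194, 0.068]
ee_rot: [0.166, 0.986, 0.0, 0.0]
ft_force: [1.4, 4.0, 2.2]
grip_width: -0.004
grasp_force: 2.1
```

Request:
{"name": "drive_effector", "arguments": {
  "offsets": [
    [0, 0, 0, 0, -0.0033, 0, 0],
    [0, 0, 0, 0, -0.005, 0, 0]
  ]
}}

```text
clock: 31.82
position: [0.592, -0.1967, 0.068]
ee_rot: [0.166, 0.986, 0.0, 0.0]
ft_force: [2.2, 6.1, 2.2]
grip_width: -0.0
grasp_force: 3.7
```

```bash
python3 -c "
from h import *
o=manip.get_obs();print(o['ft_force'],(np.array(o['position'])[:2]-[.5596,-.2886])@[.3289,.9444])"
```

```text
[2.21145996 6.1156726  2.21804761] 0.09742440040716498
```

Converted, -0.222 m / 0.6 = -0.37, -0.22 m / 0.6 = -0.3667.

Request:
{"name": "drive_effector", "arguments": {
  "offsets": [
    [0, 0, 0, 0, 0.02, 0, 0],
    [0, 0, 0, 0, 0.02, -0.0833, 0],
    [0, 0, 0, 0, -0.0667, -0.1333, 0],
    [0, 0, 0, 0, -0.1667, -0.1333, 0],
    [0, 0, 0, 0, -0.2667, -0.1333, 0],
    [0, 0, 0, 0, -0.3667, -0.1333, 0],
    [0, 0, 0, 0, -0.37, -0.0667, 0],
    [0, 0, 0, 0, -0.37, 0, 0],
    [0, 0, 0, 0, -0.37, 0, 0]
  ]
}}

```text
clock: 32.95
position: [0.5165, -0.4061, 0.0645]
ee_rot: [0.166, 0.986, 0.001, -0.003]
ft_force: [-0.0, 0.1, 1.1]
grip_width: -0.002
grasp_force: 0.0
```

```bash
python3 go.py .5185 -.4066 .068 160.8
```

```text
pos [ 0.517 -0.406  0.064] q [ 0.796  0.552 -0.27   1.527  0.159  1.09   1.726] F [-0.016  0.051  1.097] 
row [ 0.001 -0.006  0.001] [-0.002  0.    -0.004]
```

Converted, 0.023 m / 0.6 = 0.0383, 0.02 m / 0.6 = 0.0333.

Request:
{"name": "drive_effector", "arguments": {
  "offsets": [
    [0, 0, 0, 0, 0.0133, 0, 0],
    [0, 0, 0, 0, 0.0233, 0, 0],
    [0, 0, 0, 0, 0.0333, 0, 0],
    [0, 0, 0, 0, 0.0383, 0, 0]
  ]
}}

```text
clock: 33.45
position: [0.527, -0.385, 0.0687]
ee_rot: [0.166, 0.986, -0.0, 0.001]
ft_force: [0.6, 0.0, 0.3]
grip_width: 0.002
grasp_force: 0.0
```

```bash
python3 -c "
from h import *
o=manip.get_obs();print(o['ft_force'],(np.array(o['position'])[:2]-[.5596,-.2886])@[.3289,.9444])"
```

```text
[0.61129761 0.02554431 0.28449784] -0.10178457154816385
```

Converted, 0.006 m / 0.6 = 0.01, 0.005 m / 0.6 = 0.0083.

Request:
{"name": "drive_effector", "arguments": {
  "offsets": [
    [0, 0, 0, 0, 0.005, 0, 0],
    [0, 0, 0, 0, 0.0083, 0, 0],
    [0, 0, 0, 0, 0.01, 0, 0]
  ]
}}

```text
clock: 33.83
position: [0.528, -0.3809, 0.0682]
ee_rot: [0.167, 0.986, -0.001, 0.0]
ft_force: [-1.2, -3.8, 1.7]
grip_width: 0.001
grasp_force: 2.1
```

```bash
python3 -c "
from h import *
o=manip.get_obs();print(o['ft_force'],(np.array(o['position'])[:2]-[.5596,-.2886])@[.3289,.9444])"
```

```text
[-1.23101658 -3.8073244   1.72550877] -0.09756688314643225
```

Converted, -0.14 m / 0.6 = -0.2333, 0.002 m / 0.6 = 0.0033.

Request:
{"name": "drive_effector", "arguments": {
  "offsets": [
    [0, 0, 0, 0, 0.0033, 0, 0],
    [0, 0, 0, 0, 0.005, 0, 0],
    [0, 0, 0, 0, -0.02, 0, 0],
    [0, 0, 0, 0, -0.02, -0.0833, 0],
    [0, 0, 0, -0.0333, -0.02, -0.1667, 0],
    [0, 0, 0, -0.0833, 0.0833, -0.2333, 0],
    [0, 0, 0, -0.0833, 0.1667, -0.2333, 0],
    [0, 0, 0, -0.0833, 0.1667, -0.2333, 0]
  ]
}}

```text
clock: 34.83
position: [0.6117, -0.2946, 0.2087]
ee_rot: [0.162, 0.987, 0.002, 0.001]
ft_force: [0.4, -0.9, -0.0]
grip_width: 0.002
grasp_force: 0.0
```

```bash
python3 - <<'E'
from ang import *
run.__call__ if 0 else None
o=manip.get_obs()
for cn in('wrist','scene','side'):
    im=manip.camera(cn);C=cam(cn,o);hsv=cv2.cvtColor(im,cv2.COLOR_BGR2HSV);m=((hsv[...,1]<75)&(hsv[...,2]>50)).astype(np.uint8)
    _,lab,st,ce=cv2.connectedComponentsWithStats(m,connectivity=4)
    for n in W:
        q=proj(C,pt(n,1.571));D=np.linalg.norm(ce-q,axis=1);D[st[:,4]<30]=1e9;j=D.argmin()
        p=ray(C,ce[j],.076)[0,:2]-c0;print(cn,n,'tray xy mm',1000*p@ux,1000*p@uy)
    g=hsvmask(im,(50,110,30),(85,255,255));q=proj(C,np.r_[c0+.022*uy,.03]).astype(int);mm=np.zeros_like(g);r=55 if cn=='wrist' else 18
    mm[q[1]-r:q[1]+r,q[0]-r:q[0]+r]=g[q[1]-r:q[1]+r,q[0]-r:q[0]+r];x,y,w,h=cv2.boundingRect(big(mm));p=ray(C,(x+w/2,y+h/2),.046)[0,:2]-c0;print('roll',p@ux,p@uy)
E
```

```text
wrist lb tray xy mm -42.69758205029377 4.95917715532008
wrist la tray xy mm 62.70354148658858 14.144892596936971
wrist sb tray xy mm -5.289817439956231 -77.22113708206756
wrist sa tray xy mm -24.614330316546805 74.47488194105563
roll -0.00032902932232847126 0.0211102243906815
scene lb tray xy mm -42.314186895389184 1.462197994492446
scene la tray xy mm 43.29003707896979 6.979355185713536
scene sb tray xy mm -0.9392936891812774 -79.38093581770836
scene sa tray xy mm 0.6920127491715535 81.87480871499513
roll -0.0007482695910578948 0.01074678874757997
side lb tray xy mm -41.7598594331684 -2.567423385018219
side la tray xy mm 43.12660244364452 -0.29563500459402414
side sb tray xy mm -0.4334692127875415 -82.07334741284431
side sa tray xy mm 1.3745219251700724 77.52097824062211
roll 0.0026784743493791343 0.009190640742656013
```

```bash
python3 -c "
from workcell import manip
print(manip.hand_in())"
```

```text
the job is handed in; nothing more can be done
None
```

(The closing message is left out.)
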